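# Part the pump housing evenly with a pry wedge

### The arm

A 6-joint arm with a two-finger parallel gripper is mounted at the origin on a cart in front of the work surface, level with it; the furniture and walls round the work are solid. World frame = base frame: x ahead of the robot, y to its left, z up, the work surface at z = 0. Lengths are in m, angles in rad, forces in N, time in s.
With the tool pointing down it reaches from about 0.325 to 0.925 m from the base axis. Payload 3.1 kg.
Tool frame: the origin (TCP) lies midway between the tips of the shut fingers; the grasp point (between the pads) lies 19 mm behind it (robot.pinch_z is the z of the grasp point in the tool frame, in m); z points along the fingers, y is the line along which they close (so a half turn about z gives the same grasp; the last joint's range is limited). The gripper opens to 85 mm and grips with 20 to 120 N. Pads are 22 mm wide; open, the fingers measure 114 mm over their backs; the gripper's body (76 mm by 85 mm) begins 54 mm behind the grasp point. The pads swing forward as they close: fully open they stand 13 mm farther back than shut.
Start: joints at [1.168, 0.217, 1.613, -0, 1.311, -0.112], TCP at [0.179, 0.599, 0.197] pointing down, gripper open.
Joint ranges: [-2.75, 2.75], [-0.78, 2.1], [0.31, 2.55], [-1.13, 4.27], [0.13, 2.63], [-2.58, 2.58]. Speed limits (rad/s): [2.79, 2.79, 3.14, 3.14, 3.14, 3.14].

### API

Orientations are given as a 3x3 rotation matrix whose columns are the frame's x, y, z axes.
In Python, from station import robot, viewer gives the robot as it stands.
- The arm moves only by the tool servo_tool, never from a script. Its argument "plan" is a list of rows, each an object of numbers: "tx", "ty", "tz": the shift along the tool's x, y, z in m; "wx", "wy", "wz": the turn, a rotation vector about the tool's x, y, z in degrees; "gripper": the opening, from 0 (shut) to 1 (fully open). In form: [{"tx": .., "ty": .., "tz": .., "wx": .., "wy": .., "wz": .., "gripper": ..}, ...]. A call has exactly 10 rows; each row shifts and turns the commanded pose from where the row before left it, along the tool's axes as they then stand; what a row does not reach is not made up. A row lasts 1/10 s, in which the tool goes at most 50 mm and 8.59 degrees, less where a joint would pass 70% of its speed; a pose out of reach is approached as far as the arm can. A call is refused whole if a number of a shift passes 0.05 or a number of a turn 8.59, either way. A call with a gripper value outside its range is refused whole. The fingers move at their own pace and stop on an object; "newtons" is the grip in N (left out, the last holds). Time passes only in rows, so rows that do not move let the fingers close, or fill a call up. It gives the time, the measured TCP pose, the force, the opening and the grip force at its end, in the units of the state.
- robot.state(): the state, without advancing time (a new reading comes with each control period).
- viewer.grab_frame(name): name is "scene" or "side" or "wrist"; returns the picture (420x560x3 uint8, red, green, blue); there is no depth.
- viewer.get_calibration(name): a dict with "K" (3x3 intrinsics, pixels), "rvec" (rotation vector, rad) and "tvec" (3), from world to camera coordinates, as OpenCV has them; the wrist camera has in their place "mount" (4x4, takes a point from camera to tool coordinates, whose origin is the TCP and whose axes are the flange's). Camera axes: x right, y down, z forward; pixel columns grow to the right and rows downward; lengths in m; the calibration is good to about 2 mm. A picture is of the moment at which its call begins: read the wrist's pose just before it. get_calibration takes no time and is no camera call.
- robot.job_done(): hands the job in; it is judged then, once.
The state is a dict: "t": time; "joints": joint angles; "joint_velocities": joint speeds; "effort": joint torques, N m; "position": TCP position; "orientation": TCP orientation; "wrist_force": force on the tool from outside, world axes, zero at the start; "wrist_torque": the same for the moment, N m; "width": opening from 0.0 (shut) to 1.0 (fully open); "grip_force": force on a finger pad.
Only numpy, scipy, OpenCV 4.12 (cv2) and the standard library are available. Lean on these libraries where they do the work, as an engineer would, in place of code of your own. Each camera call takes 0.05 s, during which the arm holds its last target. There are 200 camera calls.

### The job

Take the pry wedge from its stand and part the press-fitted cover from the pump housing evenly to about 7 mm open at both ends, using only the wedge: press it gently straight down in the left pry slot first, then the right, then left again and so on, so that the ends never get more than 4 mm apart. Let the blade bear on both halves and walk sideways as the seam opens, never pressing on either half with more than 20 N. Then stand the wedge back in its stand, let go, and leave everything else alone.

Things in the scene. Friction and masses are not known exactly. Their poses are not given: they have to be found in the camera images.
- housing: Pump housing with all its parts, on a dark 160x170x10 mm plate fixed to the bench. Origin under the plate, below the seam; z up, +y to its left end (robot's view), -x roughly to the robot, yaw within 0.35 rad. The closed seam lies at x = 0, along y.
- bare_half: The housing's bare aluminium half: x = 0 to 48 mm, 130 mm along y, top at z = 82 mm in the housing's frame; rigidly fixed, so a wedge that does not walk with the seam jams against it; 20 N from the wedge marks it. Same origin and axes as the housing.
- cover: Grey cover half, 130 mm along y, 32 mm thick, on the -x side, as high as the housing. Press fit on two dowels 50 mm left and right of the middle; each end slides on its own along the housing's -x at about 9 N and stays where left; the other end then stays put. Turning about z is cocking. Axes as the housing's; origin on the left dowel, 33.5 mm out from the seam face, 40 mm above the bench.
- gap_left (a joint): Opening of the seam at the left (+y) dowel, m: 0 closed at the start, stop at 0.016.
- gap_right (a joint): Opening of the seam at the right (-y) dowel, m: 0 closed at the start, stop at 0.016.
- slot_left (a point): Mouth of the left pry slot: on the closed seam line, 82 mm above the bench, 36 mm left of the middle; fixed to the housing, axes likewise. Slot 24 mm along the seam, 3 mm wide at its lips when closed (half in each half; widens with the gap, its middle moving half as far); lips rounded with 4 mm radius (mouth 11 mm wide at the top, narrowest 4 mm down); floor 52 mm down.
- slot_right (a point): Mouth of the right pry slot, 36 mm right of the middle; else like slot_left.
- wedge: Pry wedge, about 150 g, upright in its stand. Origin: middle of the blade's tip; z up, x thin way, y width. Greased brass blade 50 mm long, 18 wide, 2 thick at the tip, each face sloping 7 degrees to 14 mm; dark collar 52x36 mm at z = 50 to 56 mm; orange handle 26 (x) by 30 (y) mm at z = 56 to 104 mm. In the slot its x must lie along the housing's x, either way round.
- wedge_grip (a point): Middle of the wedge's orange handle, 80 mm above the tip.
- stand: Wooden stand 84x70x62 mm fixed to the bench, with a slot of 22 mm (x) by 26 mm (y), 56 mm deep, in the middle of its top. Origin: centre of its underside, axes parallel to the wedge's at the start. The wedge hangs in it on its collar, tip 12 mm above the bench.
- bottle_blue: Small blue bottle with a red cap, 37 x 36 x 62 mm, a bystander; origin at its underside.
- bearing: Ball bearing, 52 mm across, 15 mm high, a bystander; origin at its underside.
- wax_tin: Low round tin with a lid, 67 mm across, 32 mm high, a bystander; origin at its underside.

How it is judged:
By the outcome, as a careful person would: the job done as asked, in the order asked, and still so for the second after the job is handed in, with the robot touching nothing.
It also fails if it takes over 72 s, if anything falls off the work surface, if the arm or the gripper's body presses on something with over 40 N, if the wrist force passes 120 N, or if a joint passes its speed limit or range.

## Working session

There is one attempt and no reset: what is moved stays moved. The work goes in short steps, Python scripts to look and compute and a tool call to move; the robot and the scene stay as the last step left them, time stands still between calls to the robot, and variables do not carry over. Pictures are saved under pics/ and viewed, at most 10 in all, crops included, and the job is handed in when it is done.

Besides the shell and the picture viewer there is one more tool, called after "Emit:" by a JSON object that holds its "api" and its "payload", one argument or row to a line. servo_tool: Moves the arm, as the interface text tells. Its arguments: {"type":"object","properties":{"plan":{"type":"array"},"newtons":{"type":"number"}},"required":["plan"]}

```bash
mkdir -p pics; ls; cat > h.py <<'E'
import numpy as np, cv2
from station import robot, viewer
def cal(n):
    c=viewer.get_calibration(n); K=np.array(c["K"],float)
    if n=="wrist":
        s=robot.state(); T=np.eye(4); T[:3,:3]=s["orientation"]; T[:3,3]=s["position"]
        M=T@np.array(c["mount"]); return K,M[:3,:3],M[:3,3]
    R=cv2.Rodrigues(np.array(c["rvec"],float))[0]; t=np.array(c["tvec"],float).ravel()
    return K,R.T,-R.T@t
def ray(C,uv):
    K,R,o=C; d=R@np.linalg.solve(K,[uv[0],uv[1],1.]); return o,d/np.linalg.norm(d)
def onz(C,uv,z):
    o,d=ray(C,uv); return o+d*(z-o[2])/d[2]
def tri(rs):
    A=sum(np.eye(3)-np.outer(d,d) for o,d in rs); b=sum((np.eye(3)-np.outer(d,d))@o for o,d in rs)
    p=np.linalg.solve(A,b); return p,[np.linalg.norm((np.eye(3)-np.outer(d,d))@(p-o)) for o,d in rs]
def proj(C,p):
    K,R,o=C; q=K@(R.T@(np.asarray(p)-o)); return q[:2]/q[2]
def grab(n,fn=None):
    C=cal(n); im=np.array(viewer.grab_frame(n))
    if fn: cv2.imwrite("pics/"+fn,im[:,:,::-1])
    return C,im
E
python3 - <<'E'
from h import *
ims=[]
for n in ["scene","side","wrist"]:
    C,im=grab(n,n+"0.png"); print(n,C[2].round(3),C[1][:,2].round(2)); np.save(n+"0.npy",im)
print(robot.state()); print(robot.pinch_z)
E
```

```text
pics
scene [0.206 0.614 0.862] [ 0.34 -0.59 -0.73]
side [ 0.358 -1.295  0.589] [ 0.12  0.92 -0.37]
wrist [0.111 0.619 0.373] [ 0.27 -0.08 -0.96]
{'t': 0.15, 'joints': array([ 1.16780455e+00,  2.17578664e-01,  1.61460886e+00,  4.99874596e-06,
        1.31132091e+00, -1.12227062e-01]), 'joint_velocities': array([ 0.00034152, -0.0049363 , -0.00310706, -0.00074446, -0.00107039,
       -0.00130585]), 'effort': array([-1.13087513e-03, -3.97449088e+01, -3.04415882e+01, -1.24960616e-04,
        5.79782311e-03,  4.66054928e-06]), 'position': array([0.17889005, 0.59810748, 0.19564707]), 'orientation': array([[-9.58024471e-01,  2.86685440e-01, -7.55760272e-04],
       [ 2.86686353e-01,  9.58022879e-01, -1.76041614e-03],
       [ 2.19349956e-04, -1.90318789e-03, -9.99998165e-01]]), 'wrist_force': array([-0.09426615, -0.5137939 , -0.5180854 ]), 'wrist_torque': array([-0.03642355, -0.01452515,  0.04439969]), 'grip_force': 0.0, 'width': 0.9989711522511263}
-0.0187
```

View pics/scene0.png

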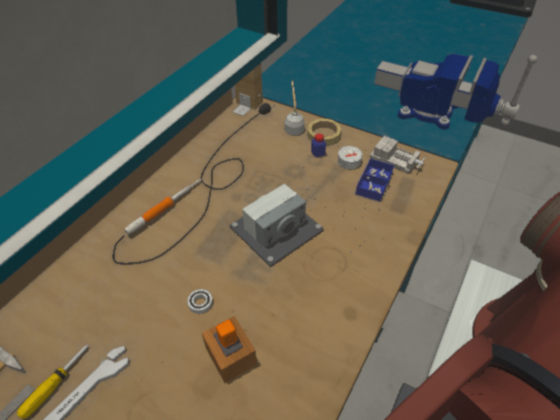

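View pics/side0.png

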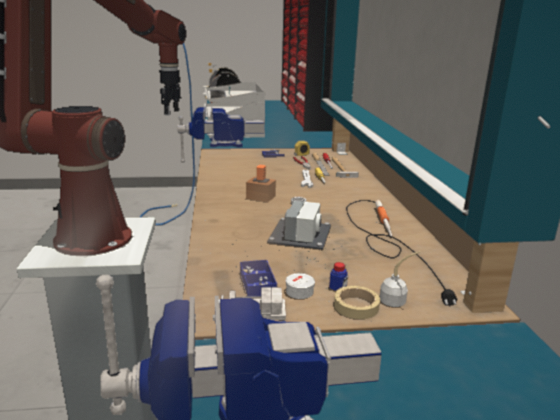

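Scene: the wedge handle is at (227,333) in its stand, the housing at (277,222), the bearing at (200,300) between them. Side: handle at (261,172), housing at (301,222). Next I get coarse positions.

```bash
python3 - <<'E'
from h import *
def omask(im):
    h=cv2.cvtColor(im,cv2.COLOR_RGB2HSV); return cv2.inRange(h,(4,190,130),(18,255,255))
pts=[]
for n,box in (("scene",(205,310,255,365)),("side",(250,160,275,182))):
    im=np.load(n+"0.npy"); C=cal(n); x0,y0,x1,y1=box
    m=omask(im)[y0:y1,x0:x1]; ys,xs=np.nonzero(m); c=(xs.mean()+x0,ys.mean()+y0); print(n,len(xs),c); pts.append(ray(C,c))
print("handle",tri(pts))
C=cal("scene")
print("plate corners",[onz(C,u,.01).round(3).tolist() for u in ((270,259),(322,229),(232,226))])
print("bearing",onz(C,(200,300),.015).round(3))
print("cover top",[onz(C,u,.082).round(3).tolist() for u in ((244,213),(248,222),(303,195),(287,187))])
E
```

```text
scene 228 (np.float64(225.12719298245614), np.float64(327.85526315789474))
side 0 (np.float64(nan), np.float64(nan))
handle (array([nan, nan, nan]), [np.float64(nan), np.float64(nan)])
plate corners [[0.547, 0.079, 0.01], [0.485, -0.061, 0.01], [0.679, 0.04, 0.01]]
bearing [0.618 0.248 0.015]
cover top [[0.637, 0.042, 0.082], [0.614, 0.061, 0.082], [0.548, -0.076, 0.082], [0.594, -0.08, 0.082]]<stdin>:7: RuntimeWarning: Mean of empty slice.
  ret = ret.dtype.type(ret / rcount)
```

View pics/wrist0.png

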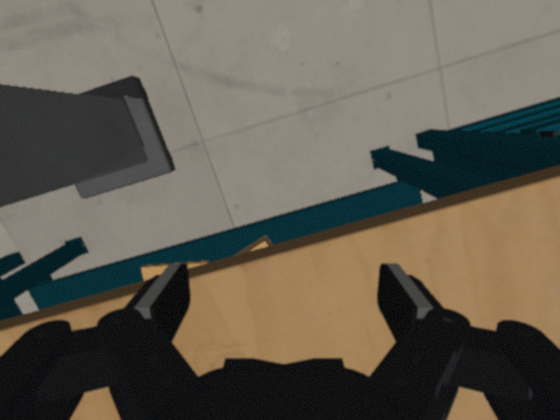

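The wrist view shows only the bench edge and floor, so nothing useful there yet; image up is tool +x. I'll move over the stand.

```bash
python3 - <<'E'
from h import *
C=cal("scene"); S=cal("side")
for u in ((225,328),(229,352)): print(onz(C,u,.10), onz(C,u,.062))
print(tri([ray(C,(227,333)),ray(S,(261,172))]))
s=robot.state(); R=s["orientation"]
t=onz(C,(227,333),.1); print(R.T@(np.array([t[0],t[1],.25])-s["position"]))
E
```

```text
[0.5021539  0.30948174 0.1       ] [0.51693349 0.29430694 0.062     ]
[0.46966661 0.34400394 0.1       ] [0.4828262  0.33055061 0.062     ]
(array([0.49611743, 0.3130759 , 0.09294519]), [np.float64(9.196233380806552e-05), np.float64(9.196233380800396e-05)])
[-0.38217588 -0.18036506 -0.0540936 ]
```

Emit:
{"api": "servo_tool", "payload": {
  "plan": [
    {"tx":-0.04,"ty":-0.019,"tz":-0.007},
    {"tx":-0.04,"ty":-0.019,"tz":-0.007},
    {"tx":-0.04,"ty":-0.019,"tz":-0.007},
    {"tx":-0.04,"ty":-0.019,"tz":-0.007},
    {"tx":-0.04,"ty":-0.019,"tz":-0.007},
    {"tx":-0.04,"ty":-0.019,"tz":-0.007},
    {"tx":-0.04,"ty":-0.019,"tz":-0.007},
    {"tx":-0.04,"ty":-0.019,"tz":-0.007},
    {"tx":-0.04,"ty":-0.019,"tz":-0.007},
    {}
  ]
}}

```text
invalid input
```

```bash
python3 - <<'E'
from h import *
C,im=grab("wrist","w1.png"); np.savez("w1.npz",im=im,K=C[0],R=C[1],o=C[2]); print(C[2]); s=robot.state();print(s["position"],s["joints"])
E
```

```text
[0.11096515 0.6189674  0.37308834]
[0.17894884 0.59824098 0.19581087] [ 1.16780484e+00  2.17520711e-01  1.61436407e+00 -8.26927351e-07
  1.31129919e+00 -1.12227614e-01]
```

View pics/w1.png

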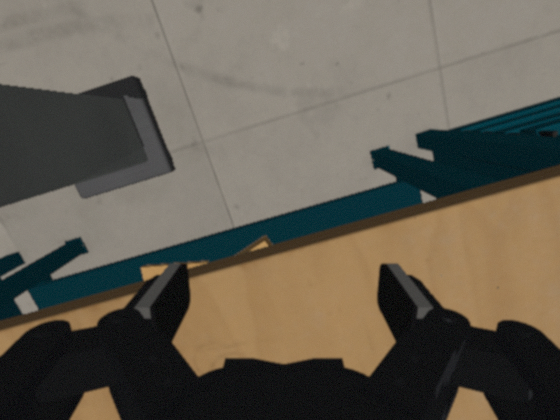

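The move was refused, so the view is unchanged. I'll give every key in each row.

Emit:
{"api": "servo_tool", "payload": {
  "plan": [
    {"tx":-0.04,"ty":-0.019,"tz":-0.007,"wx":0,"wy":0,"wz":0,"gripper":1},
    {"tx":-0.04,"ty":-0.019,"tz":-0.007,"wx":0,"wy":0,"wz":0,"gripper":1},
    {"tx":-0.04,"ty":-0.019,"tz":-0.007,"wx":0,"wy":0,"wz":0,"gripper":1},
    {"tx":-0.04,"ty":-0.019,"tz":-0.007,"wx":0,"wy":0,"wz":0,"gripper":1},
    {"tx":-0.04,"ty":-0.019,"tz":-0.007,"wx":0,"wy":0,"wz":0,"gripper":1},
    {"tx":-0.04,"ty":-0.019,"tz":-0.007,"wx":0,"wy":0,"wz":0,"gripper":1},
    {"tx":-0.04,"ty":-0.019,"tz":-0.007,"wx":0,"wy":0,"wz":0,"gripper":1},
    {"tx":-0.04,"ty":-0.019,"tz":-0.007,"wx":0,"wy":0,"wz":0,"gripper":1},
    {"tx":-0.04,"ty":-0.019,"tz":-0.007,"wx":0,"wy":0,"wz":0,"gripper":1},
    {"tx":0,"ty":0,"tz":0,"wx":0,"wy":0,"wz":0,"gripper":1}
  ]
}}

```text
t: 1.2
position: [0.4794, 0.3282, 0.2609]
orientation: [[-0.956, 0.293, 0.004], [0.293, 0.956, -0.001], [-0.004, 0.0, -1.0]]
wrist_force: [-0.4, 1.2, -0.3]
width: 0.998
grip_force: 0.0
```

```bash
python3 - <<'E'
from h import *
C,im=grab("wrist","w2.png"); np.savez("w2.npz",im=im,K=C[0],R=C[1],o=C[2]); print(C[2]); s=robot.state();print(s["position"],s["joints"])
E
```

```text
[0.41077713 0.3492941  0.43800823]
[0.47705116 0.32993437 0.26009554] [ 4.84170230e-01  7.57777191e-02  1.65304569e+00 -1.27724534e-04
  1.41188705e+00 -7.91194966e-01]
```

View pics/w2.png

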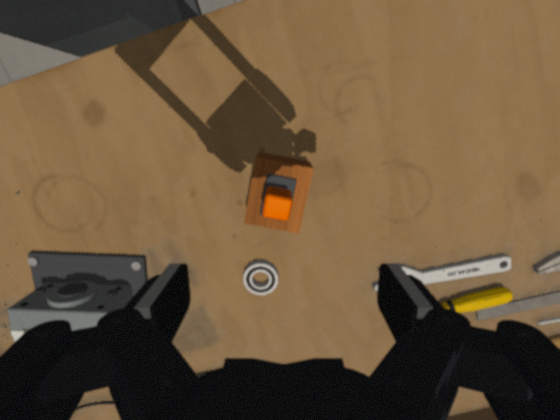

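Wrist view: the stand is centred near (278,193), handle top near (278,207), bearing at (261,278), and the housing plate is at lower left, partly behind a finger. Next I measure the stand's yaw and the handle.

```bash
cat >> h.py <<'E'
def load(f):
    d=np.load(f); return (d["K"],d["R"],d["o"]),d["im"]
def big(m,near=None):
    cs=cv2.findContours(m,cv2.RETR_EXTERNAL,cv2.CHAIN_APPROX_NONE)[0]
    return max(cs,key=cv2.contourArea)
def rect(C,cnt,z):
    p=np.array([onz(C,u,z)[:2] for u in cnt.reshape(-1,2).astype(float)])
    (c,sz,a)=cv2.minAreaRect((p*1000).astype(np.float32)); return c,sz,a
E
python3 - <<'E'
from h import *
C,im=load("w2.npz"); h=cv2.cvtColor(im,cv2.COLOR_RGB2HSV)
print(C[0]); 
for p in ((278,210),(280,193),(256,185),(272,163),(300,180),(280,183),(275,224),(230,190),(300,215)): print(p,h[p[1],p[0]],im[p[1],p[0]])
for x in (278,): print([tuple(int(v) for v in h[y,x]) for y in range(150,240,3)])
E
```

```text
[[318.0693537    0.         283.29290671]
 [  0.         318.0693537  211.13199689]
 [  0.           0.           1.        ]]
(278, 210) [ 14 238 226] [226 112  15]
(280, 193) [ 13 245  73] [73 34  3]
(256, 185) [ 14 176 136] [136  85  42]
(272, 163) [ 13 162  66] [66 42 24]
(300, 180) [ 14 180 150] [150  94  44]
(280, 183) [90  4 66] [65 66 66]
(275, 224) [ 14 178 145] [145  91  44]
(230, 190) [ 16 127 137] [137 106  69]
(300, 215) [ 13 172 156] [156  98  51]
[(15, 113, 72), (17, 113, 72), (14, 156, 59), (15, 191, 52), (18, 225, 60), (15, 206, 63), (14, 171, 76), (13, 171, 130), (14, 168, 111), (150, 7, 70), (90, 3, 74), (60, 8, 67), (9, 74, 48), (11, 230, 71), (12, 210, 73), (12, 238, 106), (14, 255, 200), (14, 237, 224), (15, 252, 223), (15, 252, 224), (14, 238, 226), (14, 255, 224), (14, 255, 223), (12, 221, 173), (14, 180, 139), (14, 174, 141), (14, 171, 142), (16, 128, 138), (15, 120, 140), (17, 125, 137)]
```

```bash
cat >> h.py <<'E'
def handle(C,im,z=.116):
    h=cv2.cvtColor(im,cv2.COLOR_RGB2HSV); m=cv2.inRange(h,(6,215,170),(20,255,255)); c=big(m); 
    M=cv2.moments(c); return (M["m10"]/M["m00"],M["m01"]/M["m00"]),rect(C,c,z)
E
python3 - <<'E'
from h import *
C,im=load("w2.npz"); h=cv2.cvtColor(im,cv2.COLOR_RGB2HSV)
cw,r=handle(C,im); print("top",cw,r)
m=cv2.inRange(h,(5,150,40),(20,255,255)); m[:, :200]=0; m[:,350:]=0; m[:140]=0;m[245:]=0
m=cv2.morphologyEx(m,cv2.MORPH_OPEN,np.ones((5,5)))
c=big(m); print("stand",rect(C,c,.062),cv2.approxPolyDP(c,4,True).reshape(-1,2).tolist())
S=cal("scene"); print(onz(S,(227,325),.116))
q=[onz(C,u,.062).round(4) for u in ((258,153),(312,164),(300,232),(246,225))]; print(q)
for a,b in ((0,3),(1,2),(0,1),(3,2)):
    d=q[b]-q[a]; print(np.linalg.norm(d),np.degrees(np.arctan2(d[1],d[0])))
E
```

```text
top (276.83924576542023, 207.8114413550655) ((496.11883544921875, 316.0166931152344), (27.749116897583008, 23.974903106689453), 61.34979248046875)
stand ((493.22216796875, 317.1092224121094), (70.6707534790039, 90.42988586425781), 61.39185333251953) [[258, 153], [245, 222], [298, 232], [312, 167]]
[0.49621083 0.30922826 0.116     ]
[array([0.4401, 0.3093, 0.062 ]), array([0.4709, 0.3662, 0.062 ]), array([0.5488, 0.3289, 0.062 ]), array([0.5201, 0.267 , 0.062 ])]
0.09049469597716765 -27.86764720319625
0.08636955482112893 -25.585985051739467
0.06470123646422841 61.57329328333262
0.06822975890328206 65.12515349724342
```

Emit:
{"api": "servo_tool", "payload": {
  "plan": [
    {"tx":0,"ty":0,"tz":0,"wx":0,"wy":0,"wz":8.5,"gripper":1},
    {"tx":0,"ty":0,"tz":0,"wx":0,"wy":0,"wz":8.5,"gripper":1},
    {"tx":0,"ty":0,"tz":0,"wx":0,"wy":0,"wz":8.5,"gripper":1},
    {"tx":0,"ty":0,"tz":0,"wx":0,"wy":0,"wz":8.5,"gripper":1},
    {"tx":0,"ty":0,"tz":0,"wx":0,"wy":0,"wz":8.5,"gripper":1},
    {"tx":0,"ty":0,"tz":0,"wx":0,"wy":0,"wz":8.5,"gripper":1},
    {"tx":0,"ty":0,"tz":0,"wx":0,"wy":0,"wz":8.5,"gripper":1},
    {"tx":0,"ty":0,"tz":0,"wx":0,"wy":0,"wz":8.5,"gripper":1},
    {"tx":0,"ty":0,"tz":0,"wx":0,"wy":0,"wz":8.5,"gripper":1},
    {"tx":0,"ty":0,"tz":0,"wx":0,"wy":0,"wz":8.5,"gripper":1}
  ]
}}

```text
t: 2.25
position: [0.4735, 0.3328, 0.259]
orientation: [[0.206, 0.978, -0.002], [0.978, -0.206, -0.0], [-0.0, -0.002, -1.0]]
wrist_force: [0.1, 0.6, -0.1]
width: 0.999
grip_force: 0.0
```

```bash
cat >> h.py <<'E'
def keep(fn,n="wrist"):
    C,im=grab(n,fn+".png"); np.savez(fn+".npz",im=im,K=C[0],R=C[1],o=C[2]); return C,im
E
python3 - <<'E'
from h import *
C2,i2=load("w2.npz"); C,im=keep("w3")
u2,_=handle(C2,i2); u,r=handle(C,im); print(u,r); print("tri top",tri([ray(C2,u2),ray(C,u)]))
s=robot.state(); R=s["orientation"]; a=np.degrees(np.arctan2(R[1,1],R[0,1])); print(s["t"],s["position"],a,s["joints"])
# delta in frame of tool y at -28.5
th=np.radians(-28.5); y=np.array([np.cos(th),np.sin(th)]); x=np.array([-y[1],y[0]])
for g in ((.585,-.01),): d=np.array(g)-s["position"][:2]; print(d@x,d@y)
E
```

```text
(310.67514124293785, 192.1200564971751) ((500.99761962890625, 324.9022521972656), (9.146672248840332, 21.95647621154785), 68.4276351928711)
tri top (array([0.50283517, 0.31511566, 0.08363665]), [np.float64(0.002773028291851827), np.float64(0.0027730282918517033)])
2.3 [0.47350922 0.33275569 0.25901088] -12.126744445362892 [4.90938201e-01 7.52450650e-02 1.65561780e+00 6.47034281e-04
 1.41217152e+00 7.02486817e-01]
-0.24802076240863669 0.26152888987372164
```

Emit:
{"api": "servo_tool", "payload": {
  "plan": [
    {"tx":0,"ty":0,"tz":0,"wx":0,"wy":0,"wz":8.2,"gripper":1},
    {"tx":0,"ty":0,"tz":0,"wx":0,"wy":0,"wz":8.2,"gripper":1},
    {"tx":-0.035,"ty":0.037,"tz":0,"wx":0,"wy":0,"wz":0,"gripper":1},
    {"tx":-0.035,"ty":0.037,"tz":0,"wx":0,"wy":0,"wz":0,"gripper":1},
    {"tx":-0.035,"ty":0.037,"tz":0,"wx":0,"wy":0,"wz":0,"gripper":1},
    {"tx":-0.035,"ty":0.037,"tz":0,"wx":0,"wy":0,"wz":0,"gripper":1},
    {"tx":-0.035,"ty":0.037,"tz":0,"wx":0,"wy":0,"wz":0,"gripper":1},
    {"tx":-0.035,"ty":0.037,"tz":0,"wx":0,"wy":0,"wz":0,"gripper":1},
    {"tx":-0.035,"ty":0.037,"tz":0,"wx":0,"wy":0,"wz":0,"gripper":1},
    {"tx":0,"ty":0,"tz":0,"wx":0,"wy":0,"wz":0,"gripper":1}
  ]
}}

```text
t: 3.3
position: [0.5872, -0.0048, 0.2591]
orientation: [[0.473, 0.881, -0.0], [0.881, -0.473, -0.002], [-0.002, 0.001, -1.0]]
wrist_force: [-0.1, 1.2, -0.5]
width: 1.005
grip_force: 0.0
```

```bash
python3 - <<'E'
from h import *
C,im=keep("w4"); print(robot.state()["position"],robot.state()["t"])
a=cv2.imread("pics/w3.png")[100:300,180:440]; b=cv2.imread("pics/w4.png")[60:340,80:480]
a=cv2.resize(a,None,fx=1.5,fy=1.5,interpolation=cv2.INTER_CUBIC); b=cv2.resize(b,(400,280))
o=np.zeros((300,790,3),np.uint8); o[:,:390]=a; o[:280,390:790]=b; cv2.imwrite("pics/c34.png",o)
E
```

```text
[ 0.58632287 -0.00181232  0.25900959] 3.35
```

View pics/c34.png

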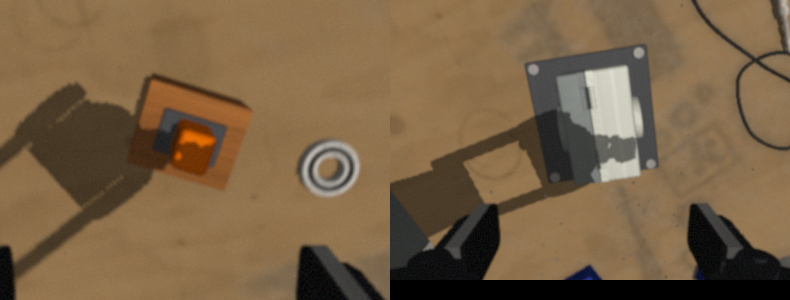

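Left half (w3): the handle is lit at about (310,195) full-frame, with the collar behind it. Right half (w4): the plate spans (215..350, 105..245), the grey cover is left of the seam, and the left slot is dark at about (278,157). I need a closer look at the seam.

```bash
python3 - <<'E'
from h import *
C,im=load("w4.npz")
q=[onz(C,u,.01)[:2] for u in ((223,130),(329,113),(341,223),(244,237))]; print(np.array(q).round(4),np.mean(q,0))
for a,b in ((3,0),(2,1)): d=q[b]-q[a]; print(np.linalg.norm(d),np.degrees(np.arctan2(d[1],d[0]))-90)
print("slot",onz(C,(278,157),.082))
s=robot.state();R=s["orientation"]; print(R.T@(np.array([*np.mean(q,0),.15])-s["position"]))
E
```

```text
[[ 0.5448  0.0818]
 [ 0.6754  0.0357]
 [ 0.6254 -0.106 ]
 [ 0.4941 -0.0593]] [ 0.58490294 -0.01195009]
0.1500148981864414 -19.747312212294716
0.15022932286207064 -19.453104101405614
slot [0.59601914 0.02429104 0.082     ]
[-0.00959095  0.00367145  0.10900649]
```

Emit:
{"api": "servo_tool", "payload": {
  "plan": [
    {"tx":-0.002,"ty":0,"tz":0.02,"wx":0,"wy":0,"wz":-4.4,"gripper":1},
    {"tx":-0.002,"ty":0,"tz":0.02,"wx":0,"wy":0,"wz":-4.4,"gripper":1},
    {"tx":-0.002,"ty":0,"tz":0.02,"wx":0,"wy":0,"wz":0,"gripper":1},
    {"tx":-0.002,"ty":0,"tz":0.02,"wx":0,"wy":0,"wz":0,"gripper":1},
    {"tx":-0.002,"ty":0,"tz":0.02,"wx":0,"wy":0,"wz":0,"gripper":1},
    {"tx":0,"ty":0,"tz":0,"wx":0,"wy":0,"wz":0,"gripper":1},
    {"tx":0,"ty":0,"tz":0,"wx":0,"wy":0,"wz":0,"gripper":1},
    {"tx":0,"ty":0,"tz":0,"wx":0,"wy":0,"wz":0,"gripper":1},
    {"tx":0,"ty":0,"tz":0,"wx":0,"wy":0,"wz":0,"gripper":1},
    {"tx":0,"ty":0,"tz":0,"wx":0,"wy":0,"wz":0,"gripper":1}
  ]
}}

```text
t: 4.35
position: [0.5834, -0.0092, 0.1611]
orientation: [[0.329, 0.944, 0.002], [0.944, -0.329, -0.0], [0.001, 0.002, -1.0]]
wrist_force: [-0.2, -0.7, -0.1]
width: 1.001
grip_force: 0.0
```

```bash
python3 - <<'E'
from h import *
C,im=keep("w5"); print(robot.state()["position"],robot.state()["t"])
o=np.array([.5839,-.0096]);yd=np.array([.3355,.942])
for k in (-.085,-.036,0,.036,.085): print(k,proj(C,[*(o+k*yd),.082]))
cv2.imwrite("pics/c5.png",cv2.resize(cv2.imread("pics/w5.png")[90:330,180:400],None,fx=2.5,fy=2.5,interpolation=cv2.INTER_CUBIC))
E
```

```text
[ 0.58321417 -0.00937522  0.16077024] 4.4
-0.085 [283.5537046  297.15380102]
-0.036 [283.93345252 247.17748693]
0 [284.23721968 207.2005388 ]
0.036 [284.56472242 164.0998957 ]
0.085 [285.05391956  99.7196362 ]
```

View pics/c5.png

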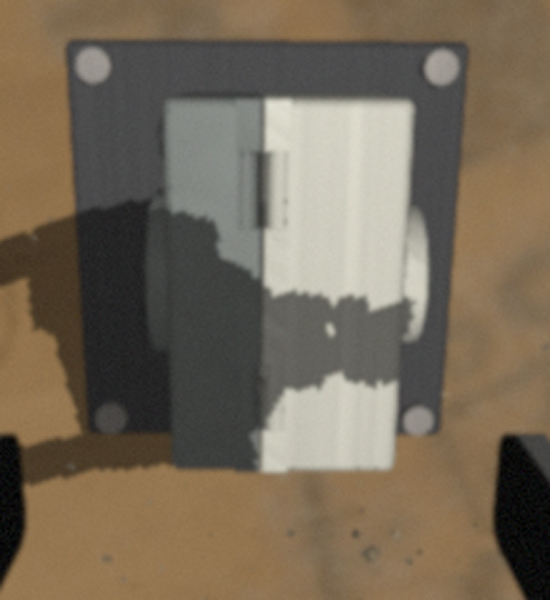

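Close view: the seam runs from full-frame (285.6,130) to (284,278), and the left slot is at about (285.5,166), rows 150–182. I'll fit the seam edge at sub-pixel accuracy.

```bash
python3 - <<'E'
from h import *
C,im=load("w5.npz"); g=cv2.GaussianBlur(im,(0,0),.8).astype(float).sum(2)
P=[]
for r in list(range(134,149))+list(range(186,206))+list(range(215,242,2))+list(range(250,274,1)):
    row=np.diff(g[r,274:298]); k=row.argmax()
    if row[k]<12: continue
    w=row[max(0,k-2):k+3].clip(0); u=274.5+(np.arange(max(0,k-2),k+3)[:len(w)]@w)/w.sum(); P.append((u,r))
P=np.array(P)
print(P[::5].round(1).tolist())
W=np.array([onz(C,u,.082)[:2] for u in P])
for _ in range(4):
    c=W.mean(0); d=np.linalg.svd(W-c)[2][0]; d*=np.sign(d[1]); n=np.array([d[1],-d[0]]); e=(W-c)@n; W=W[abs(e)<max(.0006,1.5*np.median(abs(e)))]
print(len(W),e.std(),"yaw",np.degrees(np.arctan2(-d[0],d[1])))
# slot rows: dark
col=g[:,285:287].mean(1); print([int(v) for v in col[144:190]])
def y(r): 
    p=onz(C,(285.5,r),.082)[:2]; return (p-c)@d
sm=c+d*(y(166)) ; print("c",c,"slot_left",sm, "ends",c+d*y(130),c+d*y(278), y(130)-y(278), y(151)-y(182),"mid from ends",c+d*(y(130)+y(278))/2,"slot-.036",sm-.036*d)
E
```

```text
[[285.8, 134.0], [285.8, 139.0], [285.8, 144.0], [285.6, 186.0], [285.6, 191.0], [285.6, 196.0], [285.2, 201.0], [284.9, 215.0], [284.7, 225.0], [284.4, 235.0], [290.4, 251.0], [287.3, 256.0], [285.6, 261.0], [284.5, 266.0], [284.1, 271.0]]
50 0.00018205233578007533 yaw -19.748584986144028
[483, 479, 477, 476, 472, 451, 400, 337, 298, 287, 288, 290, 292, 294, 297, 298, 298, 298, 300, 301, 301, 300, 300, 303, 305, 302, 292, 279, 272, 267, 265, 266, 268, 268, 269, 280, 313, 369, 421, 450, 463, 468, 470, 470, 470, 471]
c [0.58848641 0.0009349 ] slot_left [0.59626143 0.0225918 ] ends [0.60577184 0.04908256] [ 0.5624315  -0.07163967] 0.12826628776712815 0.02502595198475256 mid from ends [ 0.58410167 -0.01127855] slot-.036 [ 0.58409726 -0.01129083]
```

```bash
python3 - <<'E'
from h import *
C4,_=load("w4.npz");C5,_=load("w5.npz");C2,i2=load("w2.npz");C3,i3=load("w3.npz")
print("slot h",tri([ray(C4,(278,157)),ray(C5,(285.5,166))]))
for C,im,z in ((C2,i2,.116),(C3,i3,.116)):
    h=cv2.cvtColor(im,cv2.COLOR_RGB2HSV); m=cv2.inRange(h,(6,205,60),(17,255,255)); m[:,:200]=0;m[:,400:]=0;m[:100]=0;m[260:]=0
    c=big(m); print(cv2.contourArea(c),cv2.boundingRect(c),rect(C,c,z),cv2.approxPolyDP(c,2,True).reshape(-1,2).tolist())
s=robot.state(); R=s["orientation"]; th=np.radians(-28.5); y=np.array([np.cos(th),np.sin(th)]); x=np.array([-y[1],y[0]])
d=np.array([.496,.316])-s["position"][:2]; print(d@x,d@y,np.degrees(np.arctan2(R[1,1],R[0,1])))
E
```

```text
slot h (array([0.59757695, 0.02669751, 0.1099203 ]), [np.float64(0.0004241442413800283), np.float64(0.00042414424138007006)])
762.0 (263, 187, 30, 34) ((492.01165771484375, 317.9631652832031), (29.646915435791016, 33.9995231628418), 61.110076904296875) [[267, 188], [263, 216], [287, 220], [292, 203], [290, 193], [274, 187]]
729.0 (294, 180, 29, 37) ((496.02838134765625, 319.3321533203125), (34.98046112060547, 27.080520629882812), 63.93115997314453) [[302, 180], [295, 196], [294, 208], [300, 213], [314, 216], [322, 192], [317, 185]]
0.24433030408389697 -0.23190094589764598 -19.25308895479918
```

Emit:
{"api": "servo_tool", "payload": {
  "plan": [
    {"tx":0,"ty":0,"tz":-0.01,"wx":0,"wy":0,"wz":4.6,"gripper":1},
    {"tx":0,"ty":0,"tz":-0.01,"wx":0,"wy":0,"wz":4.6,"gripper":1},
    {"tx":0.035,"ty":-0.033,"tz":0,"wx":0,"wy":0,"wz":0,"gripper":1},
    {"tx":0.035,"ty":-0.033,"tz":0,"wx":0,"wy":0,"wz":0,"gripper":1},
    {"tx":0.035,"ty":-0.033,"tz":0,"wx":0,"wy":0,"wz":0,"gripper":1},
    {"tx":0.035,"ty":-0.033,"tz":0,"wx":0,"wy":0,"wz":0,"gripper":1},
    {"tx":0.035,"ty":-0.033,"tz":0,"wx":0,"wy":0,"wz":0,"gripper":1},
    {"tx":0.035,"ty":-0.033,"tz":0,"wx":0,"wy":0,"wz":0,"gripper":1},
    {"tx":0.035,"ty":-0.033,"tz":0,"wx":0,"wy":0,"wz":0,"gripper":1},
    {"tx":0,"ty":0,"tz":0,"wx":0,"wy":0,"wz":0,"gripper":1}
  ]
}}

```text
t: 5.4
position: [0.4944, 0.3215, 0.1803]
orientation: [[0.471, 0.882, 0.0], [0.882, -0.471, 0.003], [0.003, -0.001, -1.0]]
wrist_force: [0.7, -0.4, -0.0]
width: 0.999
grip_force: 0.0
```

```bash
python3 - <<'E'
from h import *
C,im=keep("w6"); s=robot.state(); R=s["orientation"]; print(s["position"],s["t"],np.degrees(np.arctan2(R[1,1],R[0,1])))
for z in (.062,.068,.116): print(z,proj(C,[.496,.316,z]))
cv2.imwrite("pics/c6.png",cv2.resize(cv2.imread("pics/w6.png")[120:330,180:400],None,fx=2.5,fy=2.5,interpolation=cv2.INTER_CUBIC))
E
```

```text
[0.49534924 0.31870227 0.18012916] 5.45 -28.182856521675937
0.062 [288.02094548 200.44288873]
0.068 [288.10760117 201.99516512]
0.116 [288.94304916 216.96067009]
```

View pics/c6.png

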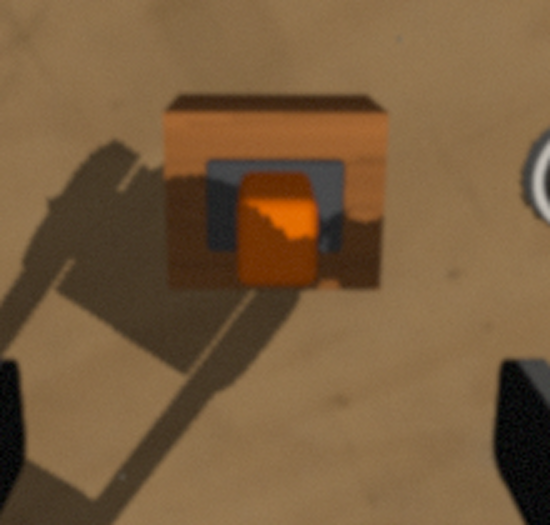

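The handle's top face spans full-frame (275..307, 199..235), centre about (291,217). The collar spans x 263..318, the stand's edges are square with the image, so the tool yaw already matches.

```bash
python3 - <<'E'
from h import *
C,im=load("w6.npz"); C2,i2=load("w2.npz")
print("top",onz(C,(291,217),.116),"collar",onz(C,(290.2,202),.068),"stand",onz(C,(289.8,200),.062))
# stand top edges: far row 110/2.5+120=164, near row 235.6 ; widths
for a,b,z in (((245.2,164),(334.8,164),.062),((275,217),(307.2,217),.116),((262.8,184),(317.6,184),.068)): 
    print(z,np.linalg.norm(onz(C,a,z)-onz(C,b,z)))
print("tri",tri([ray(C,(291,217)),ray(C2,(277.3,205.5))]))
s=robot.state(); R=s["orientation"]; print(R.T@(onz(C,(291,217),.116)-s["position"]),s["position"])
E
```

```text
top [0.49742856 0.31520063 0.116     ] collar [0.49773423 0.31506921 0.068     ] stand [0.49770864 0.31558392 0.062     ]
0.062 0.0831981981995832
0.116 0.025618372305360806
0.068 0.050730498150653926
tri (array([0.4959804 , 0.31511168, 0.10989269]), [np.float64(0.0017412755187836179), np.float64(0.0017412755187835337)])
[-0.00215084  0.00346647  0.06412871] [0.49534924 0.31870227 0.18012916]
```

Emit:
{"api": "servo_tool", "payload": {
  "plan": [
    {"tx":-0.002,"ty":0.0035,"tz":0.02,"wx":0,"wy":0,"wz":0,"gripper":1},
    {"tx":0,"ty":0,"tz":0.025,"wx":0,"wy":0,"wz":0,"gripper":1},
    {"tx":0,"ty":0,"tz":0.025,"wx":0,"wy":0,"wz":0,"gripper":1},
    {"tx":0,"ty":0,"tz":0.02,"wx":0,"wy":0,"wz":0,"gripper":1},
    {"tx":0,"ty":0,"tz":0.014,"wx":0,"wy":0,"wz":0,"gripper":1},
    {"tx":0,"ty":0,"tz":0,"wx":0,"wy":0,"wz":0,"gripper":1},
    {"tx":0,"ty":0,"tz":0,"wx":0,"wy":0,"wz":0,"gripper":0.7},
    {"tx":0,"ty":0,"tz":0,"wx":0,"wy":0,"wz":0,"gripper":0.5},
    {"tx":0,"ty":0,"tz":0,"wx":0,"wy":0,"wz":0,"gripper":0.3},
    {"tx":0,"ty":0,"tz":0,"wx":0,"wy":0,"wz":0,"gripper":0}
  ],
  "newtons": 80
}}

```text
t: 6.45
position: [0.499, 0.3132, 0.0769]
orientation: [[0.477, 0.879, 0.001], [0.879, -0.477, 0.001], [0.002, 0.001, -1.0]]
wrist_force: [-1.9, 1.4, 1.1]
width: 0.333
grip_force: 1.0
```

Emit:
{"api": "servo_tool", "payload": {
  "plan": [
    {"tx":0,"ty":0,"tz":0,"wx":0,"wy":0,"wz":0,"gripper":0},
    {"tx":0,"ty":0,"tz":0,"wx":0,"wy":0,"wz":0,"gripper":0},
    {"tx":0,"ty":0,"tz":0,"wx":0,"wy":0,"wz":0,"gripper":0},
    {"tx":0,"ty":0,"tz":0,"wx":0,"wy":0,"wz":0,"gripper":0},
    {"tx":0,"ty":0,"tz":0,"wx":0,"wy":0,"wz":0,"gripper":0},
    {"tx":0,"ty":0,"tz":0,"wx":0,"wy":0,"wz":0,"gripper":0},
    {"tx":0,"ty":0,"tz":0,"wx":0,"wy":0,"wz":0,"gripper":0},
    {"tx":0,"ty":0,"tz":0,"wx":0,"wy":0,"wz":0,"gripper":0},
    {"tx":0,"ty":0,"tz":0,"wx":0,"wy":0,"wz":0,"gripper":0},
    {"tx":0,"ty":0,"tz":0,"wx":0,"wy":0,"wz":0,"gripper":0}
  ]
}}

```text
t: 7.45
position: [0.4989, 0.3133, 0.0772]
orientation: [[0.476, 0.879, 0.001], [0.879, -0.476, 0.001], [0.001, 0.001, -1.0]]
wrist_force: [-2.2, -1.1, 4.9]
width: 0.264
grip_force: 78.4
```

```bash
python3 - <<'E'
from h import *
C,im=keep("w7"); s=robot.state(); R=s["orientation"]; print(s["position"],s["t"],np.degrees(np.arctan2(R[1,1],R[0,1])),s["width"],s["grip_force"],s["wrist_force"],s["wrist_torque"])
cv2.imwrite("pics/c7.png",cv2.resize(im[120:420,180:400,::-1],None,fx=2,fy=2,interpolation=cv2.INTER_CUBIC))
E
```

```text
[0.49887977 0.31329599 0.07714142] 7.5 -28.44456983822727 0.27138708711825027 78.44000975601375 [-2.99802048  0.27655634  6.73629571] [-0.01778949  0.28114066 -0.00127049]
```

View pics/c7.png

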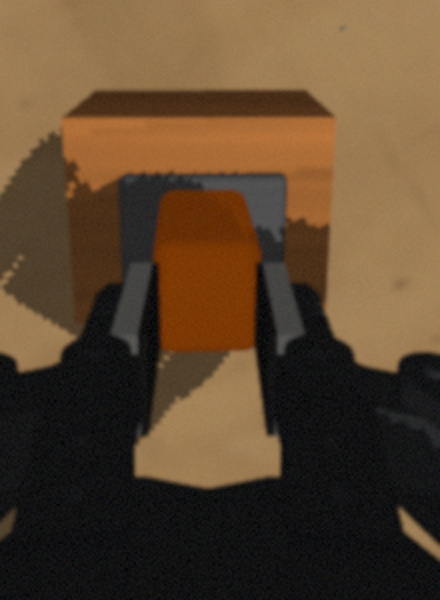

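The handle is held squarely between the pads (pad faces at x≈258 and 309 full-frame, handle centre ≈283.5). Collar and stand are in view behind it. Next: the camera bias across the fingers.

```bash
python3 - <<'E'
from h import *
C,im=load("w7.npz"); s=robot.state(); R=s["orientation"]; p=s["position"]
for z in (.068,.094,.116): print(z,proj(C,[p[0],p[1],z]))
g=cv2.cvtColor(im,cv2.COLOR_RGB2HSV)
o=cv2.inRange(g,(4,200,60),(18,255,255))
for r in (220,230,235,245,255,265,275,285,292): 
    x=np.nonzero(o[r,240:330])[0]+240; print(r,x.min(),x.max(),(x.min()+x.max())/2)
def tool(u,z): return (R.T@(onz(C,u,z)-p)).round(4)
print("handle top y",tool((283.5,265),.116),"collar",tool((281.75,209),.068),"stand",tool((279.2,180),.062))
E
```

```text
0.068 [283.8989236  236.56056226]
0.094 [284.04925954 253.39134341]
0.116 [284.21487629 271.93287879]
220 261 301 281.0
230 260 304 282.0
235 259 306 282.5
245 257 309 283.0
255 259 307 283.0
265 259 307 283.0
275 259 307 283.0
285 260 307 283.5
292 260 307 283.5
handle top y [ 0.0037 -0.0003 -0.0389] collar [ 0.0179 -0.0013  0.0092] stand [ 0.0347 -0.0029  0.0152]
```

Emit:
{"api": "servo_tool", "payload": {
  "plan": [
    {"tx":0,"ty":0,"tz":-0.005,"wx":0,"wy":0,"wz":0,"gripper":0},
    {"tx":0,"ty":0,"tz":-0.01,"wx":0,"wy":0,"wz":0,"gripper":0},
    {"tx":0,"ty":0,"tz":-0.015,"wx":0,"wy":0,"wz":0,"gripper":0},
    {"tx":0,"ty":0,"tz":-0.015,"wx":0,"wy":0,"wz":0,"gripper":0},
    {"tx":0,"ty":0,"tz":-0.02,"wx":0,"wy":0,"wz":0,"gripper":0},
    {"tx":0,"ty":0,"tz":-0.02,"wx":0,"wy":0,"wz":0,"gripper":0},
    {"tx":0,"ty":0,"tz":-0.02,"wx":0,"wy":0,"wz":0,"gripper":0},
    {"tx":0,"ty":0,"tz":-0.015,"wx":0,"wy":0,"wz":0,"gripper":0},
    {"tx":0,"ty":0,"tz":0,"wx":0,"wy":0,"wz":-4.4,"gripper":0},
    {"tx":0,"ty":0,"tz":0,"wx":0,"wy":0,"wz":-4.4,"gripper":0}
  ]
}}

```text
t: 8.5
position: [0.4991, 0.313, 0.1978]
orientation: [[0.334, 0.943, 0.003], [0.943, -0.334, 0.001], [0.002, 0.002, -1.0]]
wrist_force: [0.2, 0.6, -1.8]
width: 0.27
grip_force: 78.6
```

```bash
cat >> h.py <<'E'
HM=np.array([.5841,-.0113]); YD=np.array([.338,.941]); XD=np.array([.941,-.338])
def st():
    s=robot.state(); R=s["orientation"]; a=np.degrees(np.arctan2(R[1,1],R[0,1])); p=s["position"]; d=p[:2]-HM; f=s["wrist_force"]
    print("t %.2f hx %.2f hy %.2f tipz %.2f (mm) yaw %.2f tilt %s F(hx,hy,z) %.1f %.1f %.1f grip %.0f tq %s"%(s["t"],d@XD*1e3,d@YD*1e3,(p[2]-.0651)*1e3,a,(R[:2,2]*57.3).round(2),f[:2]@XD,f[:2]@YD,f[2],s["grip_force"],s["wrist_torque"].round(2))); return s
def handcheck(C,im,s):
    R=s["orientation"];p=s["position"]; g=cv2.cvtColor(im,cv2.COLOR_RGB2HSV); o=cv2.inRange(g,(4,200,50),(18,255,255))
    for r in (220,235,245,255,265,275,285,292):
        x=np.nonzero(o[r,240:330])[0]+240; print(r,x.min() if len(x) else 0,x.max() if len(x) else 0,end="; ")
    print()
E
python3 - <<'E'
from h import *
C,im=keep("w8"); s=st(); handcheck(C,im,s)
th=np.radians(-19.7); y=np.array([np.cos(th),np.sin(th)]); x=np.array([-y[1],y[0]])
d=HM+.036*YD-s["position"][:2]; print(d@x,d@y)
g=im.astype(int)
for r in (205,210,214): print(r,[tuple(g[r,c]) for c in range(252,318,3)])
E
```

```text
t 8.55 hx -189.89 hy 276.14 tipz 132.03 (mm) yaw -19.37 tilt [0.09 0.04] F(hx,hy,z) 0.4 0.0 -2.2 grip 79 tq [-0.03  0.    0.05]
220 261 301; 235 259 306; 245 257 309; 255 259 308; 265 260 307; 275 259 307; 285 260 307; 292 260 307; 
-0.24037191197637656 0.18967746859465523
205 [(np.int64(72), np.int64(44), np.int64(22)), (np.int64(73), np.int64(47), np.int64(26)), (np.int64(71), np.int64(47), np.int64(27)), (np.int64(72), np.int64(45), np.int64(26)), (np.int64(74), np.int64(47), np.int64(26)), (np.int64(72), np.int64(45), np.int64(22)), (np.int64(71), np.int64(45), np.int64(22)), (np.int64(76), np.int64(48), np.int64(28)), (np.int64(73), np.int64(52), np.int64(27)), (np.int64(73), np.int64(54), np.int64(27)), (np.int64(71), np.int64(55), np.int64(27)), (np.int64(65), np.int64(45), np.int64(27)), (np.int64(63), np.int64(39), np.int64(22)), (np.int64(66), np.int64(43), np.int64(26)), (np.int64(72), np.int64(50), np.int64(31)), (np.int64(70), np.int64(45), np.int64(25)), (np.int64(70), np.int64(46), np.int64(29)), (np.int64(70), np.int64(46), np.int64(28)), (np.int64(73), np.int64(49), 
[... 1392 characters left out ...]
.int64(66), np.int64(41), np.int64(32)), (np.int64(68), np.int64(41), np.int64(31)), (np.int64(65), np.int64(40), np.int64(27)), (np.int64(69), np.int64(41), np.int64(33)), (np.int64(68), np.int64(42), np.int64(31)), (np.int64(67), np.int64(42), np.int64(29)), (np.int64(86), np.int64(67), np.int64(60)), (np.int64(94), np.int64(74), np.int64(65)), (np.int64(96), np.int64(72), np.int64(64)), (np.int64(90), np.int64(72), np.int64(67)), (np.int64(82), np.int64(80), np.int64(80)), (np.int64(79), np.int64(79), np.int64(80)), (np.int64(80), np.int64(79), np.int64(79)), (np.int64(81), np.int64(80), np.int64(80)), (np.int64(81), np.int64(81), np.int64(80)), (np.int64(84), np.int64(82), np.int64(82))]
```

```bash
python3 - <<'E'
from h import *
C,im=load("w8.npz"); C7,i7=load("w7.npz"); s=robot.state(); R=s["orientation"];p=s["position"]
for nm,I in (("w8",im),("w7",i7)):
    f=cv2.GaussianBlur(I,(0,0),.7).astype(int)
    sat=f.max(2)-f.min(2); 
    for r in (209,212,216,222,228): print(nm,r,"L",sat[r,234:250].tolist(),"R",sat[r,314:330].tolist())
    for r in (226,232,240,250,260,270,280): print(nm,r,"hL",sat[r,252:266].tolist(),"hR",sat[r,296:314].tolist())
for z,zc in ((.116,"top"),(.068,"col"),(.062,"colbot")):
    dz=z-.0771; K,Rc,o=C; 
    for y in (-.013,.013,-.026,.026):
        print(zc,y,proj(C,p+R@np.array([0,y,-dz])).round(1), proj(C,p+R@np.array([.015,y,-dz])).round(1))
E
```

```text
w8 209 L [38, 39, 42, 43, 38, 25, 10, 3, 2, 1, 0, 0, 1, 0, 1, 1] R [1, 1, 1, 1, 0, 0, 2, 10, 29, 52, 67, 72, 73, 73, 75, 75]
w8 212 L [39, 41, 45, 45, 35, 17, 3, 2, 1, 1, 0, 1, 1, 1, 2, 0] R [1, 0, 1, 1, 1, 1, 1, 6, 22, 45, 63, 72, 74, 75, 74, 74]
w8 216 L [39, 43, 48, 47, 37, 18, 6, 1, 1, 2, 1, 1, 1, 1, 0, 1] R [1, 1, 3, 2, 2, 1, 1, 7, 25, 49, 64, 72, 73, 74, 74, 74]
w8 222 L [37, 38, 36, 35, 29, 17, 7, 0, 1, 0, 2, 2, 3, 1, 0, 1] R [1, 0, 1, 0, 1, 1, 1, 9, 29, 53, 67, 72, 72, 73, 73, 73]
w8 228 L [38, 38, 37, 37, 31, 21, 9, 1, 0, 1, 1, 0, 0, 0, 1, 1] R [1, 1, 1, 2, 1, 1, 2, 13, 37, 60, 70, 73, 73, 72, 72, 73]
w8 226 hL [1, 1, 1, 1, 1, 6, 26, 56, 81, 94, 97, 98, 97, 96] hR [109, 111, 110, 107, 109, 108, 104, 84, 53, 24, 7, 1, 1, 2, 2, 1, 2, 1]
w8 232 hL [1, 1, 1, 2, 4, 20, 48, 76, 91, 95, 96, 97, 99, 98] hR [99, 97, 96, 96, 99, 101, 104, 106, 103, 84, 53, 22, 4, 1, 1, 1, 1, 1]
w8 240 hL [1, 2, 1, 5, 21, 48, 78, 95, 100, 100, 102, 102, 102, 102] hR [107, 108, 108, 108, 109, 107, 105, 105, 106, 107, 108, 99, 74, 38, 12, 2, 1, 0]
w8 250 hL [1, 1, 3, 13, 36, 66, 91, 103, 110, 115, 116, 1
[... 1987 characters left out ...]
R [123, 121, 120, 123, 123, 123, 122, 119, 119, 114, 102, 75, 41, 10, 2, 1, 0, 0]
w7 280 hL [2, 1, 0, 0, 1, 2, 15, 43, 79, 106, 116, 118, 119, 121] hR [121, 121, 120, 121, 122, 123, 122, 122, 120, 114, 97, 65, 30, 8, 2, 1, 2, 1]
top -0.013 [256.7 272.2] [255.9 243.2]
top 0.013 [310.6 272.1] [311.3 243.1]
top -0.026 [229.8 272.2] [228.2 243.2]
top 0.026 [337.6 272. ] [339. 243.]
col -0.013 [262.8 236.8] [262.3 213.9]
col 0.013 [304.2 236.7] [304.6 213.8]
col -0.026 [242.  236.9] [241.1 214. ]
col 0.026 [324.9 236.7] [325.8 213.8]
colbot -0.013 [263.3 233.5] [262.9 211.2]
colbot 0.013 [303.6 233.4] [304.  211.1]
colbot -0.026 [243.2 233.6] [242.3 211.3]
colbot 0.026 [323.7 233.4] [324.5 211.1]
```

Emit:
{"api": "servo_tool", "payload": {
  "plan": [
    {"tx":-0.034,"ty":0.027,"tz":0,"wx":0,"wy":0,"wz":-0.3,"gripper":0},
    {"tx":-0.034,"ty":0.027,"tz":0,"wx":0,"wy":0,"wz":0,"gripper":0},
    {"tx":-0.034,"ty":0.027,"tz":0,"wx":0,"wy":0,"wz":0,"gripper":0},
    {"tx":-0.034,"ty":0.027,"tz":0,"wx":0,"wy":0,"wz":0,"gripper":0},
    {"tx":-0.034,"ty":0.027,"tz":0,"wx":0,"wy":0,"wz":0,"gripper":0},
    {"tx":-0.034,"ty":0.027,"tz":0,"wx":0,"wy":0,"wz":0,"gripper":0},
    {"tx":-0.034,"ty":0.027,"tz":0,"wx":0,"wy":0,"wz":0,"gripper":0},
    {"tx":0,"ty":0,"tz":0,"wx":-1.7,"wy":0,"wz":0,"gripper":0},
    {"tx":0,"ty":0,"tz":0,"wx":0,"wy":0,"wz":0,"gripper":0},
    {"tx":0,"ty":0,"tz":0,"wx":0,"wy":0,"wz":0,"gripper":0}
  ]
}}

```text
t: 9.55
position: [0.5972, 0.0257, 0.1959]
orientation: [[0.332, 0.943, 0.027], [0.943, -0.332, -0.009], [0.0, 0.029, -1.0]]
wrist_force: [-0.4, 0.0, -2.0]
width: 0.266
grip_force: 78.9
```

```bash
python3 - <<'E'
from h import *
keep("w9"); keep("s9","scene"); keep("d9","side"); s=st(); print(s["orientation"].round(4), cal("scene")[0][0,0],cal("side")[0][0,0])
a=cv2.imread("pics/s9.png");b=cv2.imread("pics/d9.png")
for n in("scene","side"):
    print(n,proj(cal(n),s["position"]))
C=cal("scene");u=proj(C,s["position"]).astype(int);v=proj(cal("side"),s["position"]).astype(int)
f=lambda im,c:cv2.resize(im[c[1]-45:c[1]+55,c[0]-65:c[0]+65],(520,400),interpolation=cv2.INTER_CUBIC)[:, :395]
w=cv2.imread("pics/w9.png")[100:320,200:380]
cv2.imwrite("pics/c9.png",np.hstack([cv2.resize(a[u[1]-40:u[1]+60,u[0]-35:u[0]+35],(280,400),interpolation=cv2.INTER_CUBIC),cv2.resize(b[v[1]-40:v[1]+60,v[0]-25:v[0]+25],(200,400),interpolation=cv2.INTER_CUBIC),cv2.resize(w,(320,400),interpolation=cv2.INTER_CUBIC)]))
E
```

```text
t 9.70 hx -0.25 hy 39.95 tipz 130.71 (mm) yaw -19.29 tilt [ 1.59 -0.55] F(hx,hy,z) 0.0 0.3 -1.5 grip 79 tq [-0.02  0.01  0.02]
[[ 3.304e-01  9.434e-01  2.770e-02]
 [ 9.439e-01 -3.302e-01 -9.600e-03]
 [ 1.000e-04  2.940e-02 -9.996e-01]] 461.53024746479366 486.4260748696679
scene [260.71736345 178.57844948]
side [304.86733682 166.64478964]
```

View pics/c9.png

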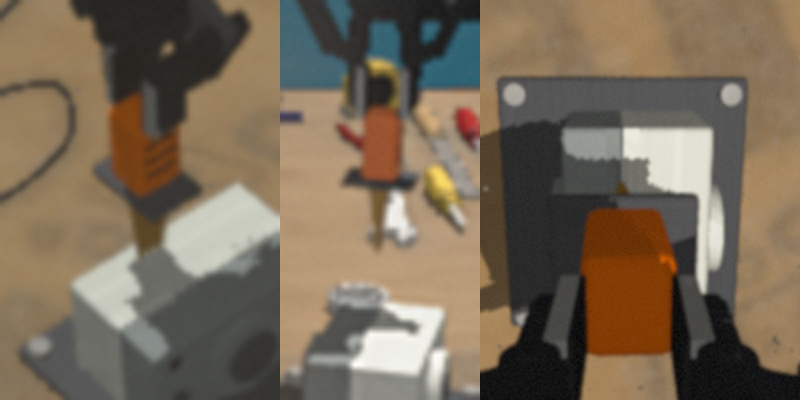

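The views show the upright wedge above the left slot. In the wrist view a bit of brass blade shows past the collar's far edge near full-frame (279,203), and the seam is at about (280.5,170). I'll measure the tip against the seam.

```bash
python3 - <<'E'
from h import *
C,im=load("w9.npz"); s=robot.state();R=s["orientation"];p=s["position"]
h=cv2.cvtColor(im,cv2.COLOR_RGB2HSV)
for r in range(197,209): print(r,[tuple(int(v) for v in h[r,c][:3]) for c in range(272,288,1)] if r in(200,202,204) else "", [int(im[r,c].max())-int(im[r,c].min()) for c in range(270,290)])
for y in (-.003,0,.003): print(y,[proj(C,p+R@np.array([x,y,.0651])).round(1).tolist() for x in (-.009,0,.009)])
g=cv2.GaussianBlur(im,(0,0),.8).astype(float).sum(2)
for r in range(168,186,3): print(r,g[r,272:292].astype(int).tolist())
for z in (-.0,.082): print([proj(C,[*(HM+k*YD),.082]).round(1).tolist() for k in (.05,.06)])
C,im=load("d9.npz"); v=proj(C,p); h=cv2.cvtColor(im,cv2.COLOR_RGB2HSV).astype(int)
print("side TCP axis",[proj(C,p+np.array([0,0,dz])).round(2).tolist() for dz in (.02,0,-.02,-.065)])
f=cv2.GaussianBlur(im,(0,0),.5).astype(int)
for r in range(150,192,2):
    row=f[r,285:322]; print(r,(row[:,0]-row[:,2]).tolist())
E
```

```text
197  [2, 3, 2, 2, 3, 3, 5, 3, 4, 6, 6, 6, 8, 8, 9, 8, 7, 8, 8, 7]
198  [5, 1, 2, 2, 3, 2, 3, 3, 2, 7, 9, 8, 9, 9, 9, 7, 8, 7, 8, 9]
199  [2, 4, 1, 1, 2, 2, 2, 6, 7, 13, 11, 10, 8, 9, 8, 9, 8, 8, 8, 9]
200 [(75, 7, 72), (70, 10, 75), (60, 4, 72), (70, 11, 71), (60, 7, 73), (20, 43, 71), (16, 82, 75), (17, 85, 81), (19, 59, 91), (21, 37, 96), (22, 26, 107), (26, 18, 111), (27, 20, 114), (23, 20, 114), (34, 18, 111), (30, 16, 113)] [2, 2, 2, 3, 1, 3, 2, 12, 24, 27, 21, 14, 11, 8, 9, 9, 8, 7, 7, 8]
201  [2, 4, 2, 4, 2, 3, 4, 17, 36, 42, 36, 21, 11, 9, 7, 9, 11, 8, 7, 8]
202 [(45, 7, 73), (60, 7, 74), (68, 14, 75), (45, 14, 72), (25, 40, 71), (18, 87, 76), (20, 167, 75), (19, 173, 81), (18, 148, 81), (18, 93, 88), (22, 45, 102), (21, 23, 109), (27, 20, 116), (26, 16, 113), (33, 20, 112), (26, 18, 112)] [4, 2, 2, 2, 4, 4, 11, 26, 49, 55, 47, 32, 18, 10, 9, 7, 9, 8, 7, 8]
203  [3, 3, 5, 4, 3, 4, 15, 36, 53, 54, 52, 43, 24, 14, 10, 6, 8, 7, 8, 9]
204 [(45, 7, 72), (90, 7, 72), (30, 7, 75), (19, 28, 74), (18, 94, 73), (19, 154, 76), (19, 183, 78), (18, 181, 76), (19, 180, 78), (19, 156, 77), 
[... 3923 characters left out ...]
, 60, 54, 48, 48, 51, 37, 21, 12, 9, 7, 7, 11, 19, 33, 49, 56, 57, 58, 60, 59, 59, 56, 48]
184 [63, 65, 64, 64, 64, 65, 65, 64, 64, 62, 62, 61, 61, 59, 56, 45, 33, 38, 47, 34, 17, 10, 9, 10, 11, 10, 11, 17, 37, 51, 56, 57, 58, 59, 58, 57, 56]
186 [65, 66, 65, 65, 65, 66, 64, 64, 63, 64, 63, 63, 62, 61, 57, 50, 43, 45, 51, 47, 47, 47, 37, 18, 10, 9, 14, 24, 41, 51, 55, 56, 58, 59, 59, 58, 59]
188 [65, 64, 64, 64, 64, 65, 64, 65, 65, 64, 66, 65, 64, 64, 62, 62, 62, 60, 59, 58, 59, 58, 55, 50, 44, 46, 51, 54, 56, 58, 59, 59, 59, 60, 60, 60, 62]
190 [64, 64, 65, 66, 66, 66, 66, 65, 65, 66, 67, 67, 67, 67, 66, 66, 66, 65, 65, 65, 63, 62, 62, 62, 61, 61, 62, 61, 63, 63, 63, 63, 63, 64, 63, 63, 63]
```

```bash
python3 - <<'E'
from h import *
C,im=load("w9.npz"); s=robot.state();R=s["orientation"]
for z in (.129,.131,.133):
    q=onz(C,(279.0,200.3),z)[:2]-HM; print(z,q@XD*1e3,q@YD*1e3)
print(np.degrees(np.arctan2(R[1,1],R[0,1])))
# where world-vertical below the TCP-tip: projected seam pt at same
E
```

```text
0.129 -2.1050506765369175 48.122328282442055
0.131 -2.139389574012069 48.62823096146636
0.133 -2.17372847148712 49.13413364049071
-19.29130896917836
```

Emit:
{"api": "servo_tool", "payload": {
  "plan": [
    {"tx":-0.004,"ty":0.002,"tz":0,"wx":0,"wy":0,"wz":0.4,"gripper":0},
    {"tx":0,"ty":-0.0003,"tz":0.01,"wx":0,"wy":0,"wz":0,"gripper":0},
    {"tx":0,"ty":-0.0003,"tz":0.01,"wx":0,"wy":0,"wz":0,"gripper":0},
    {"tx":0,"ty":-0.0003,"tz":0.01,"wx":0,"wy":0,"wz":0,"gripper":0},
    {"tx":0,"ty":-0.0003,"tz":0.01,"wx":0,"wy":0,"wz":0,"gripper":0},
    {"tx":0,"ty":0,"tz":0,"wx":0,"wy":0,"wz":0,"gripper":0},
    {"tx":0,"ty":0,"tz":0,"wx":0,"wy":0,"wz":0,"gripper":0},
    {"tx":0,"ty":0,"tz":0,"wx":0,"wy":0,"wz":0,"gripper":0},
    {"tx":0,"ty":0,"tz":0,"wx":0,"wy":0,"wz":0,"gripper":0},
    {"tx":0,"ty":0,"tz":0,"wx":0,"wy":0,"wz":0,"gripper":0}
  ]
}}

```text
t: 10.7
position: [0.5986, 0.0209, 0.1565]
orientation: [[0.338, 0.941, 0.029], [0.941, -0.338, -0.01], [0.001, 0.031, -1.0]]
wrist_force: [0.3, 0.8, -1.3]
width: 0.269
grip_force: 78.9
```

```bash
python3 - <<'E'
from h import *
C,im=keep("w10"); s=st(); R=s["orientation"];p=s["position"]
tip=p+R@np.array([0,-.0037,.0651]); print(proj(C,tip+R@np.array([.009,0,0])))
f=im.astype(int)
for r in range(194,209): print(r,(f[r,268:294].max(1)-f[r,268:294].min(1)).tolist())
g=cv2.GaussianBlur(im,(0,0),.8).astype(float).sum(2)
for r in range(110,200,10): print(r,g[r,274:300].astype(int).tolist())
print([proj(C,[*(HM+k*YD),.082]).round(1).tolist() for k in (.036,.048,.06)])
E
```

```text
t 10.75 hx 2.63 hy 35.21 tipz 91.24 (mm) yaw -19.76 tilt [ 1.66 -0.57] F(hx,hy,z) 0.5 0.3 -1.2 grip 79 tq [0.03 0.03 0.01]
[278.91685312 200.590317  ]
194 [2, 1, 4, 2, 2, 3, 4, 1, 5, 8, 10, 8, 10, 9, 10, 9, 13, 11, 11, 13, 10, 8, 10, 12, 12, 13]
195 [4, 0, 2, 2, 3, 3, 2, 3, 4, 8, 8, 8, 8, 9, 8, 10, 9, 10, 8, 10, 8, 9, 10, 9, 11, 7]
196 [4, 3, 2, 2, 4, 1, 5, 3, 4, 5, 8, 7, 8, 7, 8, 8, 10, 8, 9, 9, 7, 7, 8, 7, 7, 8]
197 [2, 3, 3, 2, 1, 3, 3, 3, 4, 8, 7, 9, 9, 9, 7, 8, 10, 8, 7, 9, 7, 7, 9, 8, 8, 7]
198 [4, 4, 1, 3, 3, 5, 2, 1, 4, 7, 9, 11, 8, 9, 8, 8, 11, 8, 8, 8, 9, 9, 4, 8, 8, 9]
199 [4, 2, 3, 3, 0, 2, 1, 2, 5, 11, 14, 13, 11, 9, 8, 9, 8, 9, 9, 8, 9, 9, 8, 9, 10, 8]
200 [2, 2, 3, 2, 2, 4, 3, 5, 5, 12, 21, 25, 22, 15, 10, 9, 9, 8, 8, 8, 10, 10, 8, 7, 7, 8]
201 [4, 1, 1, 2, 2, 3, 3, 4, 10, 19, 33, 41, 32, 23, 12, 8, 9, 9, 9, 9, 8, 11, 10, 9, 8, 8]
202 [3, 2, 2, 3, 2, 3, 4, 1, 13, 28, 42, 50, 48, 29, 19, 10, 8, 10, 7, 8, 8, 7, 7, 9, 8, 8]
203 [2, 1, 3, 2, 1, 4, 3, 4, 20, 41, 53, 56, 52, 37, 25, 15, 10, 7, 10, 9, 8, 8, 7, 8, 6, 8]
204 [3, 3, 2, 0, 3, 3, 2, 11, 28, 46, 57, 51, 54, 51, 33,
[... 954 characters left out ...]
, 267, 268, 264, 259, 256, 259, 265, 266, 265, 265, 263, 263, 264, 266, 267, 266, 266, 266, 266, 266, 264, 265]
160 [258, 263, 267, 271, 274, 276, 273, 270, 267, 267, 269, 270, 268, 268, 268, 271, 271, 270, 270, 267, 267, 267, 268, 270, 269, 269]
170 [201, 210, 236, 275, 306, 320, 322, 322, 321, 319, 319, 317, 316, 313, 306, 301, 301, 303, 303, 305, 304, 302, 302, 303, 304, 306]
180 [426, 399, 405, 492, 603, 665, 682, 685, 687, 690, 693, 693, 691, 688, 683, 678, 675, 671, 665, 664, 664, 667, 668, 668, 671, 671]
190 [414, 395, 408, 485, 588, 652, 674, 678, 679, 681, 684, 686, 687, 684, 679, 672, 668, 667, 664, 661, 662, 663, 662, 661, 663, 666]
[[277.6, 207.6], [277.6, 193.3], [277.5, 178.7]]
```

Emit:
{"api": "servo_tool", "payload": {
  "plan": [
    {"tx":0.0005,"ty":-0.0011,"tz":0,"wx":0,"wy":0,"wz":0,"gripper":0},
    {"tx":0,"ty":0,"tz":0.003,"wx":0,"wy":0,"wz":0,"gripper":0},
    {"tx":0,"ty":-0.0001,"tz":0.003,"wx":0,"wy":0,"wz":0,"gripper":0},
    {"tx":0,"ty":-0.0001,"tz":0.002,"wx":0,"wy":0,"wz":0,"gripper":0},
    {"tx":0,"ty":-0.0001,"tz":0.002,"wx":0,"wy":0,"wz":0,"gripper":0},
    {"tx":0,"ty":0,"tz":0.001,"wx":0,"wy":0,"wz":0,"gripper":0},
    {"tx":0,"ty":0,"tz":0,"wx":0,"wy":0,"wz":0,"gripper":0},
    {"tx":0,"ty":0,"tz":0,"wx":0,"wy":0,"wz":0,"gripper":0},
    {"tx":0,"ty":0,"tz":0,"wx":0,"wy":0,"wz":0,"gripper":0},
    {"tx":0,"ty":0,"tz":0,"wx":0,"wy":0,"wz":0,"gripper":0}
  ]
}}

```text
t: 11.75
position: [0.5974, 0.0218, 0.1449]
orientation: [[0.338, 0.941, 0.028], [0.941, -0.338, -0.01], [0.0, 0.03, -1.0]]
wrist_force: [0.1, 0.1, -1.3]
width: 0.266
grip_force: 78.9
```

```bash
cat >> h.py <<'E'
def tipseam(tag,rows=(178,186)):
    C,im=keep(tag); s=st(); f=im.astype(float); sat=f.max(2)-f.min(2)-9
    for r in (200,201,202):
        w=sat[r,270:292].clip(0); w[w<5]=0; print(r,"tip col %.2f"%((np.arange(270,292)@w)/max(w.sum(),1)),int(w.sum()),end="; ")
    g=cv2.GaussianBlur(im,(0,0),.8).astype(float).sum(2); u=[]
    for r in range(*rows):
        d=np.diff(g[r,265:295]); k=d[2:-2].argmax()+2; w=d[k-2:k+3].clip(0); u.append(265.5+(np.arange(k-2,k+3)@w)/w.sum())
    print("seam col",np.round(u,2).tolist()[::2])
    return C,s
E
python3 - <<'E'
from h import *
C,s=tipseam("w11"); print([proj(C,[*(HM+k*YD),.082]).round(1).tolist() for k in (.036,.048,.06)])
E
```

```text
t 11.80 hx 1.28 hy 35.65 tipz 79.76 (mm) yaw -19.76 tilt [ 1.62 -0.57] F(hx,hy,z) -0.1 0.0 -1.9 grip 79 tq [0.02 0.02 0.  ]
200 tip col 279.27 45; 201 tip col 279.07 107; 202 tip col 279.20 168; seam col [279.42, 279.49, 279.56, 279.61]
[[279.7, 212.0], [279.7, 197.2], [279.6, 181.9]]
```

Emit:
{"api": "servo_tool", "payload": {
  "plan": [
    {"tx":0,"ty":0.0002,"tz":0,"wx":0,"wy":0,"wz":0,"gripper":0},
    {"tx":0,"ty":0,"tz":0.001,"wx":0,"wy":0,"wz":0,"gripper":0},
    {"tx":0,"ty":-0.0001,"tz":0.001,"wx":0,"wy":0,"wz":0,"gripper":0},
    {"tx":0,"ty":0,"tz":0.001,"wx":0,"wy":0,"wz":0,"gripper":0},
    {"tx":0,"ty":0,"tz":0.001,"wx":0,"wy":0,"wz":0,"gripper":0},
    {"tx":0,"ty":0,"tz":0,"wx":0,"wy":0,"wz":0,"gripper":0},
    {"tx":0,"ty":0,"tz":0,"wx":0,"wy":0,"wz":0,"gripper":0},
    {"tx":0,"ty":0,"tz":0,"wx":0,"wy":0,"wz":0,"gripper":0},
    {"tx":0,"ty":0,"tz":0,"wx":0,"wy":0,"wz":0,"gripper":0},
    {"tx":0,"ty":0,"tz":0,"wx":0,"wy":0,"wz":0,"gripper":0}
  ]
}}

```text
t: 12.8
position: [0.5974, 0.0217, 0.1407]
orientation: [[0.338, 0.941, 0.028], [0.941, -0.338, -0.01], [0.0, 0.03, -1.0]]
wrist_force: [-0.9, 0.1, -2.0]
width: 0.266
grip_force: 78.9
```

```bash
python3 -c "
from h import *
st()"
```

```text
t 12.80 hx 1.34 hy 35.59 tipz 75.62 (mm) yaw -19.76 tilt [ 1.6  -0.56] F(hx,hy,z) -0.9 -0.3 -2.0 grip 79 tq [-0.03  0.09  0.01]
```

Emit:
{"api": "servo_tool", "payload": {
  "plan": [
    {"tx":0,"ty":-0.0001,"tz":0.001,"wx":0,"wy":0,"wz":0,"gripper":0},
    {"tx":0,"ty":-0.0001,"tz":0.001,"wx":0,"wy":0,"wz":0,"gripper":0},
    {"tx":0,"ty":-0.0001,"tz":0.001,"wx":0,"wy":0,"wz":0,"gripper":0},
    {"tx":0,"ty":-0.0002,"tz":0.001,"wx":0,"wy":0,"wz":0,"gripper":0},
    {"tx":0,"ty":0,"tz":0,"wx":0,"wy":0,"wz":0,"gripper":0},
    {"tx":0,"ty":0,"tz":0,"wx":0,"wy":0,"wz":0,"gripper":0},
    {"tx":0,"ty":0,"tz":0,"wx":0,"wy":0,"wz":0,"gripper":0},
    {"tx":0,"ty":0,"tz":0,"wx":0,"wy":0,"wz":0,"gripper":0},
    {"tx":0,"ty":0,"tz":0,"wx":0,"wy":0,"wz":0,"gripper":0},
    {"tx":0,"ty":0,"tz":0,"wx":0,"wy":0,"wz":0,"gripper":0}
  ]
}}

```text
t: 13.8
position: [0.5975, 0.0219, 0.1372]
orientation: [[0.338, 0.941, 0.029], [0.941, -0.338, -0.01], [0.0, 0.031, -1.0]]
wrist_force: [-1.4, 0.6, 4.4]
width: 0.265
grip_force: 79.7
```

```bash
python3 - <<'E'
from h import *
tipseam("w12")
E
```

```text
t 13.85 hx 1.35 hy 35.67 tipz 71.99 (mm) yaw -19.76 tilt [ 1.65 -0.57] F(hx,hy,z) -1.4 -0.9 4.5 grip 80 tq [0.1  0.37 0.05]
200 tip col 278.64 44; 201 tip col 278.65 106; 202 tip col 278.55 170; seam col [279.49, 279.54, 279.63, 279.66]
```

Emit:
{"api": "servo_tool", "payload": {
  "plan": [
    {"tx":0,"ty":-0.0002,"tz":0.001,"wx":0,"wy":0,"wz":0,"gripper":0},
    {"tx":0,"ty":-0.0002,"tz":0.001,"wx":0,"wy":0,"wz":0,"gripper":0},
    {"tx":0,"ty":-0.0001,"tz":0.001,"wx":0,"wy":0,"wz":0,"gripper":0},
    {"tx":0,"ty":-0.0002,"tz":0.001,"wx":0,"wy":0,"wz":0,"gripper":0},
    {"tx":0,"ty":-0.0001,"tz":0.001,"wx":0,"wy":0,"wz":0,"gripper":0},
    {"tx":0,"ty":0,"tz":0,"wx":0,"wy":0,"wz":0,"gripper":0},
    {"tx":0,"ty":0,"tz":0,"wx":0,"wy":0,"wz":0,"gripper":0},
    {"tx":0,"ty":0,"tz":0,"wx":0,"wy":0,"wz":0,"gripper":0},
    {"tx":0,"ty":0,"tz":0,"wx":0,"wy":0,"wz":0,"gripper":0},
    {"tx":0,"ty":0,"tz":0,"wx":0,"wy":0,"wz":0,"gripper":0}
  ]
}}

```text
t: 14.85
position: [0.5975, 0.0222, 0.1336]
orientation: [[0.338, 0.941, 0.03], [0.941, -0.338, -0.01], [0.001, 0.032, -0.999]]
wrist_force: [-2.6, 0.8, 8.9]
width: 0.269
grip_force: 80.4
```

```bash
python3 - <<'E'
from h import *
tipseam("w13")
E
```

```text
t 14.90 hx 1.33 hy 36.06 tipz 68.51 (mm) yaw -19.76 tilt [ 1.74 -0.56] F(hx,hy,z) -2.1 0.2 8.7 grip 80 tq [0.24 0.65 0.04]
200 tip col 278.18 28; 201 tip col 277.95 102; 202 tip col 278.07 166; seam col [279.32, 279.44, 279.43, 279.51]
```

```bash
python3 - <<'E'
from h import *
for n in ("w11","w12","w13"):
    C,im=load(n+".npz"); g=cv2.GaussianBlur(im,(0,0),.6).astype(float).sum(2)
    print(n,C[2].round(4))
    for r in (178,184): print(r,g[r,225:300:1].astype(int).tolist())
E
```

```text
w11 [0.6158 0.0903 0.3222]
178 [134, 133, 134, 134, 132, 134, 132, 131, 134, 135, 133, 137, 172, 224, 259, 260, 248, 233, 229, 230, 251, 304, 369, 407, 420, 423, 423, 421, 419, 421, 420, 422, 423, 426, 428, 428, 424, 422, 425, 418, 413, 409, 418, 434, 438, 440, 444, 441, 440, 441, 436, 422, 389, 392, 495, 625, 683, 693, 692, 690, 690, 690, 693, 693, 685, 663, 637, 631, 640, 637, 633, 625, 624, 629, 627]
184 [134, 133, 132, 132, 133, 129, 128, 131, 126, 127, 129, 139, 168, 199, 218, 224, 227, 229, 231, 228, 227, 231, 248, 309, 381, 433, 453, 454, 454, 455, 459, 459, 457, 459, 460, 459, 456, 457, 459, 459, 457, 460, 454, 443, 437, 440, 439, 443, 443, 444, 447, 430, 395, 382, 471, 598, 664, 681, 682, 684, 686, 687, 689, 693, 691, 688, 681, 678, 675, 671, 665, 664, 664, 666, 669]
w12 [0.6158 0.0903 0.3145]
178 [133, 129, 132, 130, 131, 135, 132, 130, 130, 131, 133, 144, 168, 203, 236, 257, 249, 232, 225, 235, 274, 313, 331, 334, 334, 334, 330, 334, 336, 333, 331, 330, 334, 335, 336, 336, 334, 336, 338, 334, 330, 338, 359, 373, 375, 378, 377, 377, 380, 378, 374, 365, 345, 344, 428, 540, 6
[... 560 characters left out ...]
 163, 176, 184, 194, 202, 210, 216, 220, 226, 240, 247, 256, 254, 255, 257, 251, 248, 247, 254, 259, 258, 258, 258, 257, 257, 261, 259, 255, 250, 248, 256, 265, 266, 265, 270, 277, 282, 285, 284, 273, 254, 233, 256, 316, 374, 410, 420, 421, 420, 423, 426, 429, 432, 429, 423, 408, 393, 392, 397, 397, 394, 385, 380, 386]
184 [134, 135, 135, 133, 130, 128, 128, 129, 137, 162, 190, 211, 223, 224, 227, 229, 229, 228, 230, 241, 280, 353, 418, 448, 454, 456, 455, 455, 456, 457, 459, 459, 457, 454, 456, 458, 461, 460, 459, 462, 464, 460, 453, 443, 441, 444, 444, 445, 446, 444, 433, 395, 337, 337, 454, 597, 671, 690, 693, 693, 696, 696, 694, 693, 687, 684, 680, 678, 677, 676, 671, 664, 661, 664, 667]
```

Emit:
{"api": "servo_tool", "payload": {
  "plan": [
    {"tx":0,"ty":-0.0002,"tz":0,"wx":0,"wy":0,"wz":0,"gripper":0},
    {"tx":0,"ty":-0.0002,"tz":0.0005,"wx":0,"wy":0,"wz":0,"gripper":0},
    {"tx":0,"ty":-0.0001,"tz":0.0005,"wx":0,"wy":0,"wz":0,"gripper":0},
    {"tx":0,"ty":-0.0001,"tz":0.0005,"wx":0,"wy":0,"wz":0,"gripper":0},
    {"tx":0,"ty":-0.0001,"tz":0.0005,"wx":0,"wy":0,"wz":0,"gripper":0},
    {"tx":0,"ty":-0.0001,"tz":0.0005,"wx":0,"wy":0,"wz":0,"gripper":0},
    {"tx":0,"ty":-0.0001,"tz":0.0005,"wx":0,"wy":0,"wz":0,"gripper":0},
    {"tx":0,"ty":0,"tz":0,"wx":0,"wy":0,"wz":0,"gripper":0},
    {"tx":0,"ty":0,"tz":0,"wx":0,"wy":0,"wz":0,"gripper":0},
    {"tx":0,"ty":0,"tz":0,"wx":0,"wy":0,"wz":0,"gripper":0}
  ]
}}

```text
t: 15.9
position: [0.5971, 0.0225, 0.1308]
orientation: [[0.338, 0.941, 0.031], [0.941, -0.338, -0.01], [0.001, 0.033, -0.999]]
wrist_force: [-2.4, 0.8, 9.7]
width: 0.262
grip_force: 80.4
```

```bash
cat >> h.py <<'E'
def edge(g,r,a,b):
    d=np.diff(g[r,a:b]); k=int(np.clip(d.argmax(),2,b-a-5)); w=d[k-2:k+3].clip(0); return a+.5+(np.arange(k-2,k+3)@w)/max(w.sum(),1e-6)
def gapimg(C,im,kk=(.056,.062)):
    """opening estimate at housing y=kk from the cover's outer edge (32 mm from seam when closed) to the bare edge, both on top plane"""
    g=cv2.GaussianBlur(im,(0,0),.8).astype(float).sum(2); out=[]
    for k in np.linspace(*kk,7):
        u=proj(C,[*(HM+k*YD),.082]); v=proj(C,[*(HM+k*YD-.034*XD),.082]); r=int(round(u[1]))
        a=edge(g,r,int(u[0])-8,int(u[0])+9); b=edge(g,r,int(v[0])-12,int(v[0])+9)
        out.append((onz(C,(a,r),.082)[:2]-onz(C,(b,r),.082)[:2])@XD*1e3)
    print("cover width+gap",np.round(out,2).tolist()); return np.median(out)
E
python3 - <<'E'
from h import *
for n in ("w5","w11","w12","w13"): C,im=load(n+".npz"); gapimg(C,im,(.04,.062) if n=="w5" else (.056,.062))
C,s=tipseam("w14"); C,im=load("w14.npz"); gapimg(C,im)
E
```

```text
cover width+gap [32.88, 33.15, 33.01, 31.62, 31.64, 31.49, 31.36]
cover width+gap [32.22, 32.26, 32.36, 32.22, 32.21, 32.1, 32.04]
cover width+gap [32.16, 32.18, 32.4, 32.13, 32.07, 32.36, 32.22]
cover width+gap [32.81, 32.9, 32.95, 32.9, 32.85, 32.74, 32.75]
t 15.95 hx 0.83 hy 36.22 tipz 65.73 (mm) yaw -19.76 tilt [ 1.78 -0.55] F(hx,hy,z) -2.9 -0.1 9.4 grip 80 tq [ 0.3   0.56 -0.03]
200 tip col 278.38 48; 201 tip col 278.13 104; 202 tip col 278.19 171; seam col [279.45, 279.82, 279.8, 279.83]
cover width+gap [33.22, 33.28, 33.5, 33.5, 33.39, 33.36, 33.3]
```

Emit:
{"api": "servo_tool", "payload": {
  "plan": [
    {"tx":0,"ty":-0.0002,"tz":0.0007,"wx":0,"wy":0,"wz":0,"gripper":0},
    {"tx":0,"ty":-0.0002,"tz":0.0007,"wx":0,"wy":0,"wz":0,"gripper":0},
    {"tx":0,"ty":-0.0002,"tz":0.0007,"wx":0,"wy":0,"wz":0,"gripper":0},
    {"tx":0,"ty":-0.0002,"tz":0.0007,"wx":0,"wy":0,"wz":0,"gripper":0},
    {"tx":0,"ty":-0.0002,"tz":0.0007,"wx":0,"wy":0,"wz":0,"gripper":0},
    {"tx":0,"ty":-0.0002,"tz":0.0007,"wx":0,"wy":0,"wz":0,"gripper":0},
    {"tx":0,"ty":-0.0001,"tz":0.0007,"wx":0,"wy":0,"wz":0,"gripper":0},
    {"tx":0,"ty":-0.0001,"tz":0.0007,"wx":0,"wy":0,"wz":0,"gripper":0},
    {"tx":0,"ty":0,"tz":0,"wx":0,"wy":0,"wz":0,"gripper":0},
    {"tx":0,"ty":0,"tz":0,"wx":0,"wy":0,"wz":0,"gripper":0}
  ]
}}

```text
t: 16.95
position: [0.5963, 0.023, 0.1253]
orientation: [[0.338, 0.941, 0.032], [0.941, -0.338, -0.01], [0.002, 0.033, -0.999]]
wrist_force: [-1.9, 1.8, 9.1]
width: 0.269
grip_force: 80.4
```

```bash
python3 - <<'E'
from h import *
C,s=tipseam("w15"); C,im=load("w15.npz"); gapimg(C,im)
E
```

```text
t 17.00 hx -0.08 hy 36.40 tipz 60.19 (mm) yaw -19.75 tilt [ 1.83 -0.55] F(hx,hy,z) -2.4 0.1 10.2 grip 80 tq [0.24 0.45 0.06]
200 tip col 278.32 99; 201 tip col 278.39 147; 202 tip col 278.41 185; seam col [279.53, 279.96, 280.68, 281.11]
cover width+gap [34.32, 34.84, 34.86, 34.9, 34.94, 34.87, 34.88]
```

Emit:
{"api": "servo_tool", "payload": {
  "plan": [
    {"tx":0,"ty":0.0004,"tz":-0.003,"wx":0,"wy":0,"wz":0,"gripper":0},
    {"tx":0,"ty":0.0005,"tz":-0.003,"wx":0,"wy":0,"wz":0,"gripper":0},
    {"tx":0,"ty":0.0005,"tz":-0.003,"wx":0,"wy":0,"wz":0,"gripper":0},
    {"tx":0,"ty":0.0005,"tz":-0.003,"wx":0,"wy":0,"wz":0,"gripper":0},
    {"tx":0,"ty":0.0005,"tz":-0.003,"wx":0,"wy":0,"wz":0,"gripper":0},
    {"tx":0,"ty":0.0005,"tz":-0.003,"wx":0,"wy":0,"wz":0,"gripper":0},
    {"tx":0,"ty":0.0005,"tz":-0.003,"wx":0,"wy":0,"wz":0,"gripper":0},
    {"tx":0,"ty":0,"tz":-0.006,"wx":0,"wy":0,"wz":0,"gripper":0},
    {"tx":0,"ty":0,"tz":-0.006,"wx":0,"wy":0,"wz":0,"gripper":0},
    {"tx":0,"ty":0,"tz":-0.004,"wx":0,"wy":0,"wz":0,"gripper":0}
  ]
}}

```text
t: 18.0
position: [0.5971, 0.022, 0.1611]
orientation: [[0.338, 0.941, 0.029], [0.941, -0.338, -0.01], [0.001, 0.031, -1.0]]
wrist_force: [0.1, 0.5, -2.0]
width: 0.268
grip_force: 79.0
```

Emit:
{"api": "servo_tool", "payload": {
  "plan": [
    {"tx":-0.009,"ty":0,"tz":0,"wx":0,"wy":0,"wz":0,"gripper":0},
    {"tx":-0.009,"ty":0,"tz":0,"wx":0,"wy":0,"wz":0,"gripper":0},
    {"tx":-0.009,"ty":0,"tz":0,"wx":0,"wy":0,"wz":0,"gripper":0},
    {"tx":-0.009,"ty":0,"tz":0,"wx":0,"wy":0,"wz":0,"gripper":0},
    {"tx":-0.009,"ty":0,"tz":0,"wx":0,"wy":0,"wz":0,"gripper":0},
    {"tx":-0.009,"ty":0,"tz":0,"wx":0,"wy":0,"wz":0,"gripper":0},
    {"tx":-0.009,"ty":0,"tz":0,"wx":0,"wy":0,"wz":0,"gripper":0},
    {"tx":-0.009,"ty":0,"tz":0,"wx":0,"wy":0,"wz":0,"gripper":0},
    {"tx":0,"ty":0,"tz":0,"wx":0,"wy":0,"wz":0,"gripper":0},
    {"tx":0,"ty":0,"tz":0,"wx":0,"wy":0,"wz":0,"gripper":0}
  ]
}}

```text
t: 19.0
position: [0.5724, -0.0459, 0.1601]
orientation: [[0.339, 0.94, 0.028], [0.941, -0.339, -0.01], [0.001, 0.03, -1.0]]
wrist_force: [-0.0, -0.3, -1.7]
width: 0.262
grip_force: 79.0
```

```bash
python3 - <<'E'
from h import *
C,s=tipseam("w16",(150,166)); C,im=load("w16.npz"); gapimg(C,im,(-.012,.012)); gapimg(C,im,(.05,.06)); print([proj(C,[*(HM+k*YD),.082]).round(1).tolist() for k in (-.036,-.02,0,.036,.06)])
g=cv2.GaussianBlur(im,(0,0),.6).astype(float).sum(2)
for k in (-.014,-.005,.01): u=proj(C,[*(HM+k*YD),.082]); print(k,int(u[0])-15,g[int(u[1]),int(u[0])-15:int(u[0])+10].astype(int).tolist())
E
```

```text
t 19.05 hx 0.68 hy -36.29 tipz 95.01 (mm) yaw -19.77 tilt [ 1.62 -0.55] F(hx,hy,z) 0.5 0.2 -2.1 grip 79 tq [0.02 0.01 0.02]
200 tip col 278.97 34; 201 tip col 279.03 97; 202 tip col 279.19 153; seam col [279.54, 279.52, 279.55, 279.6, 279.67, 279.67, 279.67, 279.72]
cover width+gap [40.06, 40.53, 40.43, 40.58, 40.6, 40.49, 40.41]
cover width+gap [34.2, 33.96, 33.84, 33.94, 34.26, 34.3, 34.53]
[[280.1, 206.7], [280.0, 187.8], [280.0, 163.3], [279.8, 116.5], [279.7, 83.1]]
-0.014 265 [423, 422, 427, 427, 427, 428, 430, 429, 429, 429, 426, 399, 336, 280, 330, 465, 585, 639, 652, 655, 657, 663, 666, 668, 666]
-0.005 264 [430, 428, 428, 428, 428, 430, 429, 435, 435, 439, 439, 428, 385, 306, 264, 346, 492, 599, 639, 644, 645, 647, 651, 654, 655]
0.01 264 [435, 434, 432, 435, 435, 436, 443, 443, 446, 446, 439, 414, 340, 247, 255, 388, 534, 625, 650, 651, 652, 655, 656, 658, 658]
```

Emit:
{"api": "servo_tool", "payload": {
  "plan": [
    {"tx":0.0003,"ty":0.0006,"tz":0.002,"wx":0,"wy":0,"wz":0,"gripper":0},
    {"tx":0,"ty":-0.0001,"tz":0.003,"wx":0,"wy":0,"wz":0,"gripper":0},
    {"tx":0,"ty":-0.0001,"tz":0.003,"wx":0,"wy":0,"wz":0,"gripper":0},
    {"tx":0,"ty":-0.0001,"tz":0.003,"wx":0,"wy":0,"wz":0,"gripper":0},
    {"tx":0,"ty":-0.0001,"tz":0.003,"wx":0,"wy":0,"wz":0,"gripper":0},
    {"tx":0,"ty":-0.0001,"tz":0.002,"wx":0,"wy":0,"wz":0,"gripper":0},
    {"tx":0,"ty":-0.0001,"tz":0.002,"wx":0,"wy":0,"wz":0,"gripper":0},
    {"tx":0,"ty":0,"tz":0,"wx":0,"wy":0,"wz":0,"gripper":0},
    {"tx":0,"ty":0,"tz":0,"wx":0,"wy":0,"wz":0,"gripper":0},
    {"tx":0,"ty":0,"tz":0,"wx":0,"wy":0,"wz":0,"gripper":0}
  ]
}}

```text
t: 20.05
position: [0.5732, -0.0457, 0.1423]
orientation: [[0.338, 0.941, 0.028], [0.941, -0.338, -0.01], [0.0, 0.03, -1.0]]
wrist_force: [0.2, 0.2, -1.4]
width: 0.267
grip_force: 79.0
```

```bash
python3 - <<'E'
from h import *
C,s=tipseam("w17",(170,186))
E
```

```text
t 20.10 hx 1.33 hy -36.07 tipz 77.22 (mm) yaw -19.76 tilt [ 1.63 -0.57] F(hx,hy,z) -0.7 -0.9 -1.4 grip 79 tq [-0.01  0.02 -0.02]
200 tip col 279.18 38; 201 tip col 279.10 96; 202 tip col 279.13 156; seam col [279.52, 279.5, 279.42, 279.34, 279.37, 279.44, 279.48, 279.51]
```

Emit:
{"api": "servo_tool", "payload": {
  "plan": [
    {"tx":0,"ty":-0.0002,"tz":0.002,"wx":0,"wy":0,"wz":0,"gripper":0},
    {"tx":0,"ty":-0.0002,"tz":0.002,"wx":0,"wy":0,"wz":0,"gripper":0},
    {"tx":0,"ty":-0.0002,"tz":0.001,"wx":0,"wy":0,"wz":0,"gripper":0},
    {"tx":0,"ty":-0.0002,"tz":0.001,"wx":0,"wy":0,"wz":0,"gripper":0},
    {"tx":0,"ty":-0.0002,"tz":0.001,"wx":0,"wy":0,"wz":0,"gripper":0},
    {"tx":0,"ty":-0.0003,"tz":0.001,"wx":0,"wy":0,"wz":0,"gripper":0},
    {"tx":0,"ty":-0.0003,"tz":0.001,"wx":0,"wy":0,"wz":0,"gripper":0},
    {"tx":0,"ty":-0.0003,"tz":0.001,"wx":0,"wy":0,"wz":0,"gripper":0},
    {"tx":0,"ty":0,"tz":0,"wx":0,"wy":0,"wz":0,"gripper":0},
    {"tx":0,"ty":0,"tz":0,"wx":0,"wy":0,"wz":0,"gripper":0}
  ]
}}

```text
t: 21.1
position: [0.5729, -0.0453, 0.134]
orientation: [[0.338, 0.941, 0.031], [0.941, -0.338, -0.01], [0.001, 0.033, -0.999]]
wrist_force: [-0.6, 0.9, 7.7]
width: 0.27
grip_force: 80.0
```

```bash
python3 - <<'E'
from h import *
C,s=tipseam("w18",(170,186))
E
```

```text
t 21.15 hx 0.94 hy -35.80 tipz 68.91 (mm) yaw -19.75 tilt [ 1.78 -0.6 ] F(hx,hy,z) -0.1 0.1 5.9 grip 80 tq [0.08 0.16 0.07]
200 tip col 278.77 31; 201 tip col 278.53 86; 202 tip col 278.71 159; seam col [279.9, 279.94, 279.93, 279.92, 279.96, 279.98, 280.0, 280.06]
```

Emit:
{"api": "servo_tool", "payload": {
  "plan": [
    {"tx":0,"ty":-0.0002,"tz":0.001,"wx":0,"wy":0,"wz":0,"gripper":0},
    {"tx":0,"ty":-0.0002,"tz":0.001,"wx":0,"wy":0,"wz":0,"gripper":0},
    {"tx":0,"ty":-0.0001,"tz":0.001,"wx":0,"wy":0,"wz":0,"gripper":0},
    {"tx":0,"ty":-0.0002,"tz":0.001,"wx":0,"wy":0,"wz":0,"gripper":0},
    {"tx":0,"ty":-0.0002,"tz":0.001,"wx":0,"wy":0,"wz":0,"gripper":0},
    {"tx":0,"ty":-0.0001,"tz":0.001,"wx":0,"wy":0,"wz":0,"gripper":0},
    {"tx":0,"ty":-0.0002,"tz":0.001,"wx":0,"wy":0,"wz":0,"gripper":0},
    {"tx":0,"ty":-0.0002,"tz":0.001,"wx":0,"wy":0,"wz":0,"gripper":0},
    {"tx":0,"ty":-0.0001,"tz":0.001,"wx":0,"wy":0,"wz":0,"gripper":0},
    {"tx":0,"ty":0,"tz":0,"wx":0,"wy":0,"wz":0,"gripper":0}
  ]
}}

```text
t: 22.15
position: [0.572, -0.0449, 0.1256]
orientation: [[0.338, 0.941, 0.032], [0.941, -0.338, -0.01], [0.001, 0.033, -0.999]]
wrist_force: [-1.4, -0.3, 9.0]
width: 0.272
grip_force: 80.4
```

```bash
python3 - <<'E'
from h import *
C,s=tipseam("w19",(170,186)); C,im=load("w19.npz")
g=cv2.GaussianBlur(im,(0,0),.6).astype(float).sum(2)
for k in (-.016,-.008,.0,.05,.06): u=proj(C,[*(HM+k*YD),.082]); print(k,u.round(1),int(u[0])-15,g[int(u[1]),int(u[0])-15:int(u[0])+8].astype(int).tolist())
E
```

```text
t 22.20 hx 0.03 hy -35.71 tipz 60.61 (mm) yaw -19.76 tilt [ 1.82 -0.6 ] F(hx,hy,z) -1.5 -0.1 9.4 grip 80 tq [0.09 0.32 0.04]
200 tip col 278.47 60; 201 tip col 278.75 104; 202 tip col 278.79 140; seam col [281.13, 281.15, 281.17, 281.17, 280.89, 280.88, 280.87, 281.13]
-0.016 [281.8 193.5] 266 [418, 420, 419, 420, 421, 421, 421, 419, 414, 392, 324, 225, 167, 202, 277, 394, 522, 605, 637, 638, 639, 640, 641]
-0.008 [281.8 182.4] 266 [420, 420, 423, 425, 426, 428, 425, 427, 425, 403, 336, 234, 165, 187, 274, 422, 569, 648, 663, 659, 653, 647, 643]
0.0 [281.8 171.1] 266 [432, 432, 432, 429, 427, 428, 426, 428, 422, 390, 322, 221, 163, 185, 271, 408, 547, 627, 647, 646, 644, 640, 637]
0.05 [281.7  95.1] 266 [421, 421, 420, 420, 420, 422, 422, 415, 390, 330, 264, 224, 221, 246, 329, 462, 590, 657, 674, 675, 677, 676, 678]
0.06 [281.6  78.7] 266 [437, 435, 434, 438, 439, 440, 439, 424, 380, 313, 267, 252, 250, 264, 340, 480, 610, 669, 680, 684, 686, 689, 689]
```

Emit:
{"api": "servo_tool", "payload": {
  "plan": [
    {"tx":0,"ty":-0.0002,"tz":0.0011,"wx":0,"wy":0,"wz":0,"gripper":0},
    {"tx":0,"ty":-0.0002,"tz":0.0011,"wx":0,"wy":0,"wz":0,"gripper":0},
    {"tx":0,"ty":-0.0002,"tz":0.0011,"wx":0,"wy":0,"wz":0,"gripper":0},
    {"tx":0,"ty":-0.0002,"tz":0.0011,"wx":0,"wy":0,"wz":0,"gripper":0},
    {"tx":0,"ty":-0.0002,"tz":0.0011,"wx":0,"wy":0,"wz":0,"gripper":0},
    {"tx":0,"ty":-0.0002,"tz":0.0011,"wx":0,"wy":0,"wz":0,"gripper":0},
    {"tx":0,"ty":-0.0002,"tz":0.0011,"wx":0,"wy":0,"wz":0,"gripper":0},
    {"tx":0,"ty":-0.0002,"tz":0.0011,"wx":0,"wy":0,"wz":0,"gripper":0},
    {"tx":0,"ty":-0.0002,"tz":0.0011,"wx":0,"wy":0,"wz":0,"gripper":0},
    {"tx":0,"ty":0,"tz":0,"wx":0,"wy":0,"wz":0,"gripper":0}
  ]
}}

```text
t: 23.2
position: [0.5708, -0.0446, 0.1159]
orientation: [[0.338, 0.941, 0.032], [0.941, -0.338, -0.011], [0.001, 0.034, -0.999]]
wrist_force: [-1.8, 0.1, 9.5]
width: 0.267
grip_force: 80.4
```

```bash
python3 - <<'E'
from h import *
C,s=tipseam("w20",(170,186)); C,im=load("w20.npz")
g=cv2.GaussianBlur(im,(0,0),.6).astype(float).sum(2)
for k in (-.012,-.008,.0,.05,.06): u=proj(C,[*(HM+k*YD),.082]); print(k,u.round(1),int(u[0])-18,g[int(u[1]),int(u[0])-18:int(u[0])+8].astype(int).tolist())
E
```

```text
t 23.25 hx -1.25 hy -35.85 tipz 50.84 (mm) yaw -19.77 tilt [ 1.83 -0.62] F(hx,hy,z) -2.4 -1.1 9.5 grip 80 tq [ 0.04  0.38 -0.05]
200 tip col 283.13 68; 201 tip col 279.21 109; 202 tip col 278.62 151; seam col [283.31, 283.28, 283.35, 283.49, 283.4, 283.3, 283.32, 283.41]
-0.012 [284.  190.8] 266 [418, 420, 421, 420, 421, 420, 420, 421, 411, 377, 302, 202, 136, 128, 150, 195, 265, 374, 508, 605, 644, 653, 655, 658, 660, 663]
-0.008 [284.1 185. ] 266 [419, 420, 423, 423, 423, 426, 427, 425, 421, 392, 319, 217, 140, 129, 154, 195, 250, 358, 502, 611, 650, 653, 646, 640, 637, 635]
0.0 [284.1 173.2] 266 [428, 426, 428, 427, 424, 427, 426, 422, 415, 387, 316, 215, 142, 130, 149, 195, 265, 380, 514, 608, 641, 644, 643, 639, 637, 635]
0.05 [284.1  93.8] 266 [431, 423, 425, 425, 424, 425, 428, 428, 427, 424, 399, 334, 257, 213, 209, 228, 288, 415, 560, 652, 675, 677, 677, 678, 680, 681]
0.06 [284.1  76.5] 266 [431, 435, 436, 434, 432, 436, 438, 439, 437, 436, 409, 345, 272, 245, 243, 248, 297, 424, 571, 655, 676, 680, 682, 685, 685, 687]
```

```bash
cat >> h.py <<'E'
def cross(v,lev,i,step):
    while 0<=i+step<len(v) and v[i+step]<lev: i+=step
    j=i+step
    return i+step*(lev-v[i])/(v[j]-v[i]) if 0<=j<len(v) else np.nan
def band(n,ks):
    C,im=load(n+".npz"); g=cv2.GaussianBlur(im,(0,0),.6).astype(float).sum(2); o=[]
    for k in ks:
        res=[]
        for kk in (k-.002,k,k+.002):
            u=proj(C,[*(HM+kk*YD),.082]); r=int(round(u[1])); c=int(round(u[0])); a=c-24
            v=g[r,a:c+12]; i=12+v[12:c+1-a+1].argmin(); lo=np.median(v[:10]); hi=np.median(v[-6:]); m=v[i]
            L=a+cross(v,(lo+m)/2,i,-1); Rr=a+cross(v,(hi+m)/2,i,1)
            res.append((onz(C,(Rr,r),.082)[:2]-onz(C,(L,r),.082)[:2])@XD*1e3)
        o.append(np.median(res))
    print(n,dict(zip(ks,np.round(o,2))))
E
python3 - <<'E'
from h import *
for n in ("w5",): band(n,(.058,))
for n in ("w11","w13","w14","w15"): band(n,(.054,.058))
for n in ("w16","w19","w20"): band(n,(-.01,0,.012,.054,.058))
E
```

```text
w5 {0.058: np.float64(2.71)}
w11 {0.054: np.float64(2.64), 0.058: np.float64(2.49)}
w13 {0.054: np.float64(2.73), 0.058: np.float64(2.49)}
w14 {0.054: np.float64(2.83), 0.058: np.float64(2.86)}
w15 {0.054: np.float64(4.19), 0.058: np.float64(4.2)}
w16 {-0.01: np.float64(2.48), 0: np.float64(2.73), 0.012: np.float64(2.8), 0.054: np.float64(3.66), 0.058: np.float64(4.41)}
w19 {-0.01: np.float64(3.29), 0: np.float64(3.29), 0.012: np.float64(3.5), 0.054: np.float64(3.67), 0.058: np.float64(4.13)}
w20 {-0.01: np.float64(4.57), 0: np.float64(4.44), 0.012: np.float64(4.32), 0.054: np.float64(3.72), 0.058: np.float64(3.86)}
```

Emit:
{"api": "servo_tool", "payload": {
  "plan": [
    {"tx":0,"ty":0.0005,"tz":-0.0035,"wx":0,"wy":0,"wz":0,"gripper":0},
    {"tx":0,"ty":0.0006,"tz":-0.0035,"wx":0,"wy":0,"wz":0,"gripper":0},
    {"tx":0,"ty":0.0006,"tz":-0.0035,"wx":0,"wy":0,"wz":0,"gripper":0},
    {"tx":0,"ty":0.0006,"tz":-0.0035,"wx":0,"wy":0,"wz":0,"gripper":0},
    {"tx":0,"ty":0.0006,"tz":-0.0035,"wx":0,"wy":0,"wz":0,"gripper":0},
    {"tx":0,"ty":0.0006,"tz":-0.0035,"wx":0,"wy":0,"wz":0,"gripper":0},
    {"tx":0,"ty":0.0006,"tz":-0.0035,"wx":0,"wy":0,"wz":0,"gripper":0},
    {"tx":0,"ty":0.0006,"tz":-0.0035,"wx":0,"wy":0,"wz":0,"gripper":0},
    {"tx":0,"ty":0,"tz":-0.01,"wx":0,"wy":0,"wz":0,"gripper":0},
    {"tx":0,"ty":0,"tz":-0.01,"wx":0,"wy":0,"wz":0,"gripper":0}
  ]
}}

```text
t: 24.25
position: [0.5718, -0.0452, 0.1618]
orientation: [[0.338, 0.941, 0.028], [0.941, -0.338, -0.01], [0.0, 0.029, -1.0]]
wrist_force: [0.1, -0.4, -2.2]
width: 0.27
grip_force: 79.0
```

Emit:
{"api": "servo_tool", "payload": {
  "plan": [
    {"tx":0.009,"ty":0,"tz":0,"wx":0,"wy":0,"wz":0,"gripper":0},
    {"tx":0.009,"ty":0,"tz":0,"wx":0,"wy":0,"wz":0,"gripper":0},
    {"tx":0.009,"ty":0,"tz":0,"wx":0,"wy":0,"wz":0,"gripper":0},
    {"tx":0.009,"ty":0,"tz":0,"wx":0,"wy":0,"wz":0,"gripper":0},
    {"tx":0.009,"ty":0,"tz":0,"wx":0,"wy":0,"wz":0,"gripper":0},
    {"tx":0.009,"ty":0,"tz":0,"wx":0,"wy":0,"wz":0,"gripper":0},
    {"tx":0.009,"ty":0,"tz":0,"wx":0,"wy":0,"wz":0,"gripper":0},
    {"tx":0.009,"ty":0,"tz":0,"wx":0,"wy":0,"wz":0,"gripper":0},
    {"tx":0,"ty":0,"tz":0,"wx":0,"wy":0,"wz":0,"gripper":0},
    {"tx":0,"ty":0,"tz":0,"wx":0,"wy":0,"wz":0,"gripper":0}
  ]
}}

```text
t: 25.25
position: [0.5963, 0.0226, 0.1611]
orientation: [[0.338, 0.941, 0.028], [0.941, -0.337, -0.01], [-0.0, 0.03, -1.0]]
wrist_force: [-0.2, 0.3, -2.5]
width: 0.266
grip_force: 79.1
```

```bash
cat >> h.py <<'E'
def yprof(n,ks):
    C,im=load(n+".npz"); f=cv2.GaussianBlur(im,(0,0),.5).astype(float).sum(2)
    for k in ks:
        xs=np.arange(-.050,.006,.001); u=np.array([proj(C,[*(HM+k*YD+x*XD),.082]) for x in xs],np.float32)
        v=cv2.remap(f.astype(np.float32),u[None,:,0].copy(),u[None,:,1].copy(),cv2.INTER_LINEAR)[0]
        print(n,k,"from hx -50:",v.astype(int).tolist())
E
python3 - <<'E'
from h import *
C,s=tipseam("w21",(178,190)); yprof("w21",(.045,.058)); yprof("w11",(.058,)); gapimg(*load("w21.npz"),(.05,.062)); yprof("w20",(-.01,.0,.02))
E
```

```text
t 25.30 hx 0.08 hy 35.74 tipz 96.02 (mm) yaw -19.75 tilt [ 1.59 -0.58] F(hx,hy,z) -0.5 -0.2 -1.2 grip 79 tq [-0.    0.01  0.01]
200 tip col 279.08 50; 201 tip col 278.95 119; 202 tip col 279.11 183; seam col [280.24, 280.29, 280.2, 279.98, 279.92, 279.87]
w21 0.045 from hx -50: [131, 128, 128, 131, 130, 128, 125, 127, 126, 125, 131, 131, 128, 130, 152, 182, 208, 219, 222, 224, 223, 224, 221, 220, 222, 221, 224, 228, 223, 225, 228, 224, 227, 223, 227, 226, 224, 223, 222, 217, 218, 219, 219, 209, 204, 189, 154, 157, 216, 290, 319, 309, 320, 332, 334, 330]
w21 0.058 from hx -50: [130, 126, 124, 131, 133, 128, 127, 132, 133, 131, 130, 136, 127, 126, 140, 176, 207, 220, 224, 225, 229, 258, 334, 415, 451, 452, 454, 453, 451, 453, 457, 457, 455, 456, 456, 458, 458, 455, 450, 443, 441, 441, 439, 446, 438, 404, 333, 268, 278, 388, 557, 657, 676, 680, 684, 686]
w11 0.058 from hx -50: [130, 128, 125, 127, 133, 129, 130, 131, 134, 133, 131, 132, 129, 131, 129, 128, 131, 155, 193, 217, 222, 227, 229, 225, 225, 234, 307, 399, 452, 454, 454, 457, 455, 457, 458, 457, 455, 457, 458, 459, 457, 444, 43
[... 341 characters left out ...]
 420, 418, 420, 420, 421, 421, 419, 371, 239, 133, 139, 199, 324, 528, 641, 662, 664, 661, 658]
w20 0.0 from hx -50: [209, 210, 223, 220, 217, 215, 242, 329, 398, 408, 416, 425, 423, 392, 324, 344, 390, 411, 415, 416, 420, 420, 415, 417, 415, 418, 419, 423, 422, 421, 420, 421, 423, 420, 418, 422, 422, 425, 427, 427, 427, 424, 425, 418, 383, 255, 137, 138, 198, 325, 523, 630, 643, 642, 638, 634]
w20 0.02 from hx -50: [238, 241, 234, 233, 237, 242, 238, 227, 265, 341, 362, 362, 361, 343, 302, 328, 388, 420, 424, 423, 424, 429, 430, 431, 432, 431, 432, 432, 433, 434, 432, 433, 435, 433, 434, 430, 432, 436, 438, 439, 436, 436, 436, 434, 411, 298, 154, 145, 202, 335, 546, 644, 650, 645, 645, 646]
```

Emit:
{"api": "servo_tool", "payload": {
  "plan": [
    {"tx":0.0003,"ty":-0.0003,"tz":0.004,"wx":0,"wy":0,"wz":0,"gripper":0},
    {"tx":0,"ty":-0.0001,"tz":0.004,"wx":0,"wy":0,"wz":0,"gripper":0},
    {"tx":0,"ty":-0.0001,"tz":0.004,"wx":0,"wy":0,"wz":0,"gripper":0},
    {"tx":0,"ty":-0.0001,"tz":0.004,"wx":0,"wy":0,"wz":0,"gripper":0},
    {"tx":0,"ty":-0.0001,"tz":0.004,"wx":0,"wy":0,"wz":0,"gripper":0},
    {"tx":0,"ty":-0.0001,"tz":0.004,"wx":0,"wy":0,"wz":0,"gripper":0},
    {"tx":0,"ty":-0.0002,"tz":0.004,"wx":0,"wy":0,"wz":0,"gripper":0},
    {"tx":0,"ty":-0.0001,"tz":0.003,"wx":0,"wy":0,"wz":0,"gripper":0},
    {"tx":0,"ty":-0.0001,"tz":0.002,"wx":0,"wy":0,"wz":0,"gripper":0},
    {"tx":0,"ty":0,"tz":0,"wx":0,"wy":0,"wz":0,"gripper":0}
  ]
}}

```text
t: 26.3
position: [0.5959, 0.0229, 0.1277]
orientation: [[0.338, 0.941, 0.027], [0.941, -0.338, -0.01], [-0.0, 0.029, -1.0]]
wrist_force: [-0.0, 0.5, -1.3]
width: 0.262
grip_force: 79.0
```

```bash
python3 - <<'E'
from h import *
C,s=tipseam("w22",(178,190))
E
```

```text
t 26.35 hx -0.27 hy 36.20 tipz 62.94 (mm) yaw -19.76 tilt [ 1.58 -0.56] F(hx,hy,z) -0.7 0.2 -1.7 grip 79 tq [ 0.06  0.19 -0.03]
200 tip col 278.82 44; 201 tip col 279.03 112; 202 tip col 279.18 174; seam col [280.65, 281.49, 281.54, 281.62, 281.75, 281.88]
```

Emit:
{"api": "servo_tool", "payload": {
  "plan": [
    {"tx":0,"ty":-0.0002,"tz":0.0012,"wx":0,"wy":0,"wz":0,"gripper":0},
    {"tx":0,"ty":-0.0002,"tz":0.0012,"wx":0,"wy":0,"wz":0,"gripper":0},
    {"tx":0,"ty":-0.0002,"tz":0.0012,"wx":0,"wy":0,"wz":0,"gripper":0},
    {"tx":0,"ty":-0.0003,"tz":0.0012,"wx":0,"wy":0,"wz":0,"gripper":0},
    {"tx":0,"ty":-0.0003,"tz":0.001,"wx":0,"wy":0,"wz":0,"gripper":0},
    {"tx":0,"ty":-0.0003,"tz":0.001,"wx":0,"wy":0,"wz":0,"gripper":0},
    {"tx":0,"ty":-0.0003,"tz":0.001,"wx":0,"wy":0,"wz":0,"gripper":0},
    {"tx":0,"ty":-0.0002,"tz":0.001,"wx":0,"wy":0,"wz":0,"gripper":0},
    {"tx":0,"ty":-0.0002,"tz":0.001,"wx":0,"wy":0,"wz":0,"gripper":0},
    {"tx":0,"ty":0,"tz":0,"wx":0,"wy":0,"wz":0,"gripper":0}
  ]
}}

```text
t: 27.35
position: [0.596, 0.0235, 0.121]
orientation: [[0.338, 0.941, 0.031], [0.941, -0.338, -0.01], [0.001, 0.033, -0.999]]
wrist_force: [-3.0, 0.9, 8.9]
width: 0.262
grip_force: 80.3
```

```bash
python3 - <<'E'
from h import *
keep("w23"); st(); yprof("w23",(.058,))
E
```

```text
t 27.40 hx -0.56 hy 36.74 tipz 55.87 (mm) yaw -19.77 tilt [ 1.8  -0.56] F(hx,hy,z) -2.0 0.3 7.7 grip 80 tq [ 0.09  0.59 -0.05]
w23 0.058 from hx -50: [131, 128, 125, 130, 127, 130, 133, 131, 133, 132, 132, 132, 135, 131, 166, 199, 219, 221, 224, 227, 224, 226, 227, 229, 224, 229, 292, 403, 453, 453, 454, 454, 454, 456, 457, 459, 457, 448, 441, 437, 438, 443, 444, 444, 433, 380, 281, 247, 252, 352, 554, 664, 677, 679, 682, 687]
```

Emit:
{"api": "servo_tool", "payload": {
  "plan": [
    {"tx":0,"ty":-0.0003,"tz":0.001,"wx":0,"wy":0,"wz":0,"gripper":0},
    {"tx":0,"ty":-0.0003,"tz":0.001,"wx":0,"wy":0,"wz":0,"gripper":0},
    {"tx":0,"ty":-0.0003,"tz":0.001,"wx":0,"wy":0,"wz":0,"gripper":0},
    {"tx":0,"ty":-0.0002,"tz":0.001,"wx":0,"wy":0,"wz":0,"gripper":0},
    {"tx":0,"ty":-0.0002,"tz":0.001,"wx":0,"wy":0,"wz":0,"gripper":0},
    {"tx":0,"ty":-0.0002,"tz":0.001,"wx":0,"wy":0,"wz":0,"gripper":0},
    {"tx":0,"ty":-0.0002,"tz":0.001,"wx":0,"wy":0,"wz":0,"gripper":0},
    {"tx":0,"ty":-0.0002,"tz":0.001,"wx":0,"wy":0,"wz":0,"gripper":0},
    {"tx":0,"ty":-0.0001,"tz":0.001,"wx":0,"wy":0,"wz":0,"gripper":0},
    {"tx":0,"ty":0,"tz":0,"wx":0,"wy":0,"wz":0,"gripper":0}
  ]
}}

```text
t: 28.4
position: [0.595, 0.0243, 0.1125]
orientation: [[0.338, 0.941, 0.033], [0.941, -0.338, -0.01], [0.002, 0.034, -0.999]]
wrist_force: [-2.2, 0.4, 9.3]
width: 0.264
grip_force: 80.5
```

```bash
python3 - <<'E'
from h import *
keep("w24"); st(); yprof("w24",(.058,))
E
```

```text
t 28.45 hx -1.76 hy 37.15 tipz 47.33 (mm) yaw -19.76 tilt [ 1.88 -0.55] F(hx,hy,z) -3.0 0.0 9.2 grip 80 tq [0.23 0.54 0.04]
w24 0.058 from hx -50: [130, 132, 129, 128, 135, 129, 135, 125, 131, 127, 127, 139, 178, 213, 222, 227, 231, 224, 224, 229, 226, 224, 224, 226, 221, 230, 294, 405, 449, 448, 452, 455, 454, 458, 455, 443, 436, 439, 443, 441, 444, 441, 412, 314, 237, 232, 236, 231, 249, 372, 580, 669, 679, 679, 684, 684]
```

Emit:
{"api": "servo_tool", "payload": {
  "plan": [
    {"tx":-0.0002,"ty":-0.0003,"tz":0.0007,"wx":0,"wy":0,"wz":0,"gripper":0},
    {"tx":-0.0002,"ty":-0.0002,"tz":0.0007,"wx":0,"wy":0,"wz":0,"gripper":0},
    {"tx":0,"ty":-0.0002,"tz":0.0007,"wx":0,"wy":0,"wz":0,"gripper":0},
    {"tx":0,"ty":-0.0002,"tz":0.0007,"wx":0,"wy":0,"wz":0,"gripper":0},
    {"tx":0,"ty":-0.0002,"tz":0.0007,"wx":0,"wy":0,"wz":0,"gripper":0},
    {"tx":0,"ty":-0.0002,"tz":0.0007,"wx":0,"wy":0,"wz":0,"gripper":0},
    {"tx":0,"ty":-0.0001,"tz":0.0007,"wx":0,"wy":0,"wz":0,"gripper":0},
    {"tx":0,"ty":-0.0001,"tz":0.0007,"wx":0,"wy":0,"wz":0,"gripper":0},
    {"tx":0,"ty":0,"tz":0,"wx":0,"wy":0,"wz":0,"gripper":0},
    {"tx":0,"ty":0,"tz":0,"wx":0,"wy":0,"wz":0,"gripper":0}
  ]
}}

```text
t: 29.45
position: [0.5941, 0.0244, 0.1069]
orientation: [[0.338, 0.941, 0.034], [0.941, -0.338, -0.01], [0.002, 0.035, -0.999]]
wrist_force: [-1.0, 1.4, 9.6]
width: 0.268
grip_force: 80.5
```

```bash
python3 - <<'E'
from h import *
keep("w25"); st(); yprof("w25",(.052,.058))
E
```

```text
t 29.50 hx -2.68 hy 36.98 tipz 41.83 (mm) yaw -19.76 tilt [ 1.94 -0.54] F(hx,hy,z) -1.7 0.3 9.0 grip 80 tq [0.27 0.35 0.05]
w25 0.052 from hx -50: [131, 128, 127, 127, 133, 132, 129, 128, 131, 135, 160, 203, 217, 227, 221, 225, 221, 220, 202, 167, 142, 138, 138, 137, 138, 133, 132, 131, 132, 131, 133, 135, 132, 131, 137, 147, 151, 159, 168, 178, 179, 176, 178, 183, 174, 181, 181, 180, 195, 196, 201, 208, 204, 204, 204, 201]
w25 0.058 from hx -50: [131, 129, 129, 128, 130, 133, 133, 130, 129, 135, 164, 208, 221, 226, 225, 225, 224, 223, 222, 223, 225, 225, 226, 241, 318, 417, 450, 451, 450, 448, 454, 458, 456, 448, 436, 436, 434, 437, 439, 441, 427, 358, 258, 231, 227, 236, 229, 236, 250, 351, 553, 666, 677, 678, 682, 685]
```

Emit:
{"api": "servo_tool", "payload": {
  "plan": [
    {"tx":0,"ty":0.0005,"tz":-0.0035,"wx":0,"wy":0,"wz":0,"gripper":0},
    {"tx":0,"ty":0.0006,"tz":-0.0035,"wx":0,"wy":0,"wz":0,"gripper":0},
    {"tx":0,"ty":0.0006,"tz":-0.0035,"wx":0,"wy":0,"wz":0,"gripper":0},
    {"tx":0,"ty":0.0006,"tz":-0.0035,"wx":0,"wy":0,"wz":0,"gripper":0},
    {"tx":0,"ty":0.0006,"tz":-0.0035,"wx":0,"wy":0,"wz":0,"gripper":0},
    {"tx":0,"ty":0.0006,"tz":-0.0035,"wx":0,"wy":0,"wz":0,"gripper":0},
    {"tx":0,"ty":0.0006,"tz":-0.0035,"wx":0,"wy":0,"wz":0,"gripper":0},
    {"tx":0,"ty":0.0006,"tz":-0.005,"wx":0,"wy":0,"wz":0,"gripper":0},
    {"tx":0,"ty":0.0005,"tz":-0.014,"wx":0,"wy":0,"wz":0,"gripper":0},
    {"tx":0,"ty":0.0005,"tz":-0.014,"wx":0,"wy":0,"wz":0,"gripper":0}
  ]
}}

```text
t: 30.5
position: [0.595, 0.0228, 0.1622]
orientation: [[0.338, 0.941, 0.027], [0.941, -0.338, -0.01], [0.0, 0.029, -1.0]]
wrist_force: [-0.2, -0.4, -1.1]
width: 0.262
grip_force: 79.1
```

Emit:
{"api": "servo_tool", "payload": {
  "plan": [
    {"tx":-0.009,"ty":0,"tz":0,"wx":0,"wy":0,"wz":0,"gripper":0},
    {"tx":-0.009,"ty":0,"tz":0,"wx":0,"wy":0,"wz":0,"gripper":0},
    {"tx":-0.009,"ty":0,"tz":0,"wx":0,"wy":0,"wz":0,"gripper":0},
    {"tx":-0.009,"ty":0,"tz":0,"wx":0,"wy":0,"wz":0,"gripper":0},
    {"tx":-0.009,"ty":0,"tz":0,"wx":0,"wy":0,"wz":0,"gripper":0},
    {"tx":-0.009,"ty":0,"tz":0,"wx":0,"wy":0,"wz":0,"gripper":0},
    {"tx":-0.009,"ty":0,"tz":0,"wx":0,"wy":0,"wz":0,"gripper":0},
    {"tx":-0.009,"ty":0,"tz":0,"wx":0,"wy":0,"wz":0,"gripper":0},
    {"tx":0,"ty":0,"tz":0,"wx":0,"wy":0,"wz":0,"gripper":0},
    {"tx":0,"ty":0,"tz":0,"wx":0,"wy":0,"wz":0,"gripper":0}
  ]
}}

```text
t: 31.5
position: [0.5708, -0.0451, 0.1613]
orientation: [[0.339, 0.94, 0.028], [0.941, -0.339, -0.01], [0.001, 0.03, -1.0]]
wrist_force: [-0.9, 0.2, -1.9]
width: 0.269
grip_force: 79.1
```

```bash
python3 - <<'E'
from h import *
C,s=tipseam("w26",(150,166)); yprof("w26",(-.01,.01,.045,.056))
E
```

```text
t 31.55 hx -1.06 hy -36.05 tipz 96.19 (mm) yaw -19.77 tilt [ 1.62 -0.55] F(hx,hy,z) -0.5 1.6 -2.0 grip 79 tq [ 0.01 -0.03  0.02]
200 tip col 279.18 45; 201 tip col 278.93 115; 202 tip col 279.06 165; seam col [281.37, 281.37, 281.39, 281.43, 281.51, 281.43, 281.39, 281.46]
w26 -0.01 from hx -50: [120, 115, 116, 120, 141, 191, 228, 230, 236, 274, 284, 251, 227, 236, 261, 299, 331, 333, 308, 326, 377, 402, 413, 417, 418, 415, 412, 417, 418, 420, 422, 420, 422, 422, 421, 424, 426, 425, 429, 429, 429, 422, 386, 282, 160, 118, 122, 135, 188, 318, 506, 635, 669, 672, 671, 666]
w26 0.01 from hx -50: [242, 236, 229, 237, 284, 364, 406, 413, 415, 417, 403, 370, 352, 383, 414, 429, 430, 429, 432, 433, 428, 430, 430, 430, 428, 428, 433, 432, 430, 433, 436, 432, 432, 433, 431, 432, 434, 438, 443, 444, 440, 418, 338, 216, 138, 122, 120, 132, 192, 323, 508, 628, 655, 654, 654, 655]
w26 0.045 from hx -50: [244, 242, 248, 251, 252, 245, 244, 246, 244, 219, 233, 317, 383, 418, 430, 435, 435, 435, 436, 438, 443, 444, 446, 447, 451, 452, 453, 454, 456, 458, 458, 457, 458, 452, 428, 411, 422, 426, 400, 357, 314, 295, 291, 282, 276, 257, 212, 183, 199, 226, 280, 397, 516, 597, 639, 642]
w26 0.056 from hx -50: [248, 244, 246, 250, 248, 249, 248, 248, 247, 248, 277, 346, 404, 436, 444, 445, 444, 446, 443, 444, 442, 445, 445, 445, 447, 446, 449, 453, 454, 454, 452, 453, 460, 457, 440, 435, 435, 435, 436, 438, 419, 348, 267, 250, 248, 240, 224, 209, 245, 384, 587, 674, 679, 675, 676, 676]
```

Emit:
{"api": "servo_tool", "payload": {
  "plan": [
    {"tx":0,"ty":-0.0001,"tz":0.005,"wx":0,"wy":0,"wz":0,"gripper":0},
    {"tx":0,"ty":-0.0001,"tz":0.005,"wx":0,"wy":0,"wz":0,"gripper":0},
    {"tx":0,"ty":-0.0002,"tz":0.005,"wx":0,"wy":0,"wz":0,"gripper":0},
    {"tx":0,"ty":-0.0001,"tz":0.005,"wx":0,"wy":0,"wz":0,"gripper":0},
    {"tx":0,"ty":-0.0002,"tz":0.005,"wx":0,"wy":0,"wz":0,"gripper":0},
    {"tx":0,"ty":-0.0001,"tz":0.005,"wx":0,"wy":0,"wz":0,"gripper":0},
    {"tx":0,"ty":-0.0002,"tz":0.005,"wx":0,"wy":0,"wz":0,"gripper":0},
    {"tx":0,"ty":-0.0001,"tz":0.004,"wx":0,"wy":0,"wz":0,"gripper":0},
    {"tx":0,"ty":-0.0001,"tz":0.002,"wx":0,"wy":0,"wz":0,"gripper":0},
    {"tx":0,"ty":0,"tz":0,"wx":0,"wy":0,"wz":0,"gripper":0}
  ]
}}

```text
t: 32.55
position: [0.5706, -0.0449, 0.1198]
orientation: [[0.338, 0.941, 0.027], [0.941, -0.338, -0.01], [0.0, 0.029, -1.0]]
wrist_force: [-0.2, 0.3, -0.8]
width: 0.264
grip_force: 79.1
```

```bash
python3 -c "
from h import *
st()"
```

```text
t 32.55 hx -1.38 hy -36.24 tipz 54.70 (mm) yaw -19.76 tilt [ 1.56 -0.56] F(hx,hy,z) -0.2 0.2 -0.8 grip 79 tq [-0.05  0.02 -0.04]
```

Emit:
{"api": "servo_tool", "payload": {
  "plan": [
    {"tx":0,"ty":-0.0001,"tz":0.0012,"wx":0,"wy":0,"wz":0,"gripper":0},
    {"tx":0,"ty":-0.0001,"tz":0.0012,"wx":0,"wy":0,"wz":0,"gripper":0},
    {"tx":0,"ty":-0.0002,"tz":0.0012,"wx":0,"wy":0,"wz":0,"gripper":0},
    {"tx":0,"ty":-0.0002,"tz":0.0012,"wx":0,"wy":0,"wz":0,"gripper":0},
    {"tx":0,"ty":-0.0003,"tz":0.001,"wx":0,"wy":0,"wz":0,"gripper":0},
    {"tx":0,"ty":-0.0003,"tz":0.001,"wx":0,"wy":0,"wz":0,"gripper":0},
    {"tx":0,"ty":-0.0002,"tz":0.001,"wx":0,"wy":0,"wz":0,"gripper":0},
    {"tx":0,"ty":-0.0002,"tz":0.001,"wx":0,"wy":0,"wz":0,"gripper":0},
    {"tx":0,"ty":-0.0002,"tz":0.001,"wx":0,"wy":0,"wz":0,"gripper":0},
    {"tx":0,"ty":0,"tz":0,"wx":0,"wy":0,"wz":0,"gripper":0}
  ]
}}

```text
t: 33.55
position: [0.5706, -0.0446, 0.1126]
orientation: [[0.338, 0.941, 0.03], [0.941, -0.338, -0.01], [0.001, 0.032, -0.999]]
wrist_force: [-2.4, 0.8, 8.6]
width: 0.266
grip_force: 80.3
```

```bash
python3 - <<'E'
from h import *
keep("w27"); st(); yprof("w27",(-.01,.01))
E
```

```text
t 33.60 hx -1.40 hy -35.89 tipz 47.53 (mm) yaw -19.76 tilt [ 1.75 -0.59] F(hx,hy,z) -2.7 -0.3 9.2 grip 80 tq [ 0.3   0.69 -0.04]
w27 -0.01 from hx -50: [114, 117, 119, 114, 120, 144, 183, 191, 196, 191, 194, 185, 183, 191, 202, 199, 203, 208, 205, 207, 206, 208, 207, 204, 206, 207, 207, 207, 207, 202, 206, 245, 353, 416, 420, 426, 422, 420, 420, 419, 421, 416, 355, 221, 132, 118, 120, 130, 194, 289, 490, 640, 660, 663, 661, 659]
w27 0.01 from hx -50: [239, 236, 232, 226, 263, 359, 406, 412, 413, 418, 408, 358, 333, 376, 415, 421, 419, 422, 424, 424, 425, 424, 422, 422, 422, 423, 424, 425, 428, 427, 426, 427, 423, 429, 433, 429, 429, 430, 433, 436, 436, 416, 311, 166, 123, 119, 117, 140, 200, 290, 489, 628, 643, 643, 647, 650]
```

Emit:
{"api": "servo_tool", "payload": {
  "plan": [
    {"tx":0,"ty":-0.0003,"tz":0.0008,"wx":0,"wy":0,"wz":0,"gripper":0},
    {"tx":0,"ty":-0.0003,"tz":0.0008,"wx":0,"wy":0,"wz":0,"gripper":0},
    {"tx":0,"ty":-0.0002,"tz":0.0008,"wx":0,"wy":0,"wz":0,"gripper":0},
    {"tx":0,"ty":-0.0002,"tz":0.0008,"wx":0,"wy":0,"wz":0,"gripper":0},
    {"tx":0,"ty":-0.0002,"tz":0.0008,"wx":0,"wy":0,"wz":0,"gripper":0},
    {"tx":0,"ty":-0.0002,"tz":0.0008,"wx":0,"wy":0,"wz":0,"gripper":0},
    {"tx":0,"ty":-0.0001,"tz":0.0008,"wx":0,"wy":0,"wz":0,"gripper":0},
    {"tx":0,"ty":-0.0001,"tz":0.0008,"wx":0,"wy":0,"wz":0,"gripper":0},
    {"tx":0,"ty":-0.0001,"tz":0.0008,"wx":0,"wy":0,"wz":0,"gripper":0},
    {"tx":0,"ty":0,"tz":0,"wx":0,"wy":0,"wz":0,"gripper":0}
  ]
}}

```text
t: 34.6
position: [0.5698, -0.0443, 0.106]
orientation: [[0.338, 0.941, 0.032], [0.941, -0.338, -0.011], [0.001, 0.033, -0.999]]
wrist_force: [-3.7, 0.9, 10.2]
width: 0.266
grip_force: 80.6
```

```bash
python3 - <<'E'
from h import *
keep("w28"); st(); yprof("w28",(-.01,.01))
E
```

```text
t 34.65 hx -2.29 hy -35.85 tipz 40.93 (mm) yaw -19.76 tilt [ 1.81 -0.61] F(hx,hy,z) -2.8 -1.7 10.1 grip 81 tq [ 0.23  0.66 -0.02]
w28 -0.01 from hx -50: [120, 118, 112, 119, 146, 182, 193, 191, 194, 190, 181, 187, 196, 202, 208, 208, 206, 201, 205, 203, 205, 204, 203, 202, 207, 206, 203, 205, 206, 204, 208, 259, 359, 411, 417, 416, 420, 418, 418, 420, 419, 366, 226, 124, 115, 118, 119, 156, 215, 303, 491, 630, 658, 662, 661, 655]
w28 0.01 from hx -50: [231, 232, 229, 250, 323, 382, 411, 415, 414, 410, 379, 331, 350, 401, 420, 420, 421, 422, 423, 422, 424, 421, 421, 422, 427, 425, 426, 427, 425, 428, 428, 428, 422, 425, 424, 426, 428, 428, 433, 436, 425, 358, 217, 133, 121, 116, 116, 153, 216, 306, 494, 630, 645, 640, 644, 644]
```

Emit:
{"api": "servo_tool", "payload": {
  "plan": [
    {"tx":0,"ty":-0.0003,"tz":0.0004,"wx":0,"wy":0,"wz":0,"gripper":0},
    {"tx":0,"ty":-0.0002,"tz":0.0004,"wx":0,"wy":0,"wz":0,"gripper":0},
    {"tx":0,"ty":-0.0001,"tz":0.0004,"wx":0,"wy":0,"wz":0,"gripper":0},
    {"tx":0,"ty":-0.0001,"tz":0.0004,"wx":0,"wy":0,"wz":0,"gripper":0},
    {"tx":0,"ty":-0.0001,"tz":0.0004,"wx":0,"wy":0,"wz":0,"gripper":0},
    {"tx":0,"ty":0,"tz":0,"wx":0,"wy":0,"wz":0,"gripper":0},
    {"tx":0,"ty":0,"tz":0,"wx":0,"wy":0,"wz":0,"gripper":0},
    {"tx":0,"ty":0,"tz":0,"wx":0,"wy":0,"wz":0,"gripper":0},
    {"tx":0,"ty":0,"tz":0,"wx":0,"wy":0,"wz":0,"gripper":0},
    {"tx":0,"ty":0,"tz":0,"wx":0,"wy":0,"wz":0,"gripper":0}
  ]
}}

```text
t: 35.65
position: [0.5695, -0.0442, 0.1042]
orientation: [[0.338, 0.941, 0.032], [0.941, -0.338, -0.011], [0.001, 0.034, -0.999]]
wrist_force: [-2.5, 1.0, 10.0]
width: 0.269
grip_force: 80.6
```

Emit:
{"api": "servo_tool", "payload": {
  "plan": [
    {"tx":0,"ty":0.0005,"tz":-0.0035,"wx":0,"wy":0,"wz":0,"gripper":0},
    {"tx":0,"ty":0.0006,"tz":-0.0035,"wx":0,"wy":0,"wz":0,"gripper":0},
    {"tx":0,"ty":0.0006,"tz":-0.0035,"wx":0,"wy":0,"wz":0,"gripper":0},
    {"tx":0,"ty":0.0006,"tz":-0.0035,"wx":0,"wy":0,"wz":0,"gripper":0},
    {"tx":0,"ty":0.0006,"tz":-0.0035,"wx":0,"wy":0,"wz":0,"gripper":0},
    {"tx":0,"ty":0.0006,"tz":-0.0035,"wx":0,"wy":0,"wz":0,"gripper":0},
    {"tx":0,"ty":0.0006,"tz":-0.0035,"wx":0,"wy":0,"wz":0,"gripper":0},
    {"tx":0,"ty":0.0004,"tz":-0.005,"wx":0,"wy":0,"wz":0,"gripper":0},
    {"tx":0,"ty":0.0005,"tz":-0.015,"wx":0,"wy":0,"wz":0,"gripper":0},
    {"tx":0,"ty":0.0005,"tz":-0.015,"wx":0,"wy":0,"wz":0,"gripper":0}
  ]
}}

```text
t: 36.65
position: [0.5707, -0.0449, 0.1618]
orientation: [[0.338, 0.941, 0.028], [0.941, -0.338, -0.01], [0.0, 0.029, -1.0]]
wrist_force: [0.6, -1.4, -1.4]
width: 0.264
grip_force: 79.1
```

Emit:
{"api": "servo_tool", "payload": {
  "plan": [
    {"tx":-0.01,"ty":0,"tz":-0.01,"wx":0,"wy":0,"wz":0,"gripper":0},
    {"tx":-0.01,"ty":0,"tz":-0.01,"wx":0,"wy":0,"wz":0,"gripper":0},
    {"tx":-0.01,"ty":0,"tz":-0.01,"wx":0,"wy":0,"wz":0,"gripper":0},
    {"tx":-0.01,"ty":0,"tz":0,"wx":0,"wy":0,"wz":0,"gripper":0},
    {"tx":-0.01,"ty":0,"tz":0,"wx":0,"wy":0,"wz":0,"gripper":0},
    {"tx":-0.01,"ty":0,"tz":0,"wx":0,"wy":0,"wz":0,"gripper":0},
    {"tx":-0.01,"ty":0,"tz":0,"wx":0,"wy":0,"wz":0,"gripper":0},
    {"tx":-0.01,"ty":0,"tz":0,"wx":0,"wy":0,"wz":0,"gripper":0},
    {"tx":0,"ty":0,"tz":0,"wx":0,"wy":0,"wz":0,"gripper":0},
    {"tx":0,"ty":0,"tz":0,"wx":0,"wy":0,"wz":0,"gripper":0}
  ]
}}

```text
t: 37.65
position: [0.5428, -0.1201, 0.1905]
orientation: [[0.339, 0.94, 0.028], [0.941, -0.339, -0.009], [0.001, 0.029, -1.0]]
wrist_force: [-0.8, 1.2, -1.2]
width: 0.266
grip_force: 79.1
```

```bash
python3 - <<'E'
from h import *
keep("w29"); st(); yprof("w29",(-.058,-.054,-.01,.01,.054,.058)); C,im=load("w29.npz"); print(proj(C,[*(HM-.058*YD),.082]),proj(C,[*(HM+.058*YD),.082]))
E
```

```text
t 37.70 hx -2.04 hy -116.05 tipz 125.48 (mm) yaw -19.77 tilt [ 1.6  -0.54] F(hx,hy,z) 1.1 0.8 -1.7 grip 79 tq [0.02 0.01 0.05]
w29 -0.058 from hx -50: [245, 242, 248, 250, 251, 250, 249, 248, 249, 255, 283, 336, 390, 420, 429, 430, 433, 433, 433, 434, 439, 438, 438, 438, 440, 439, 440, 442, 441, 439, 440, 439, 438, 437, 433, 433, 437, 440, 441, 439, 421, 354, 233, 152, 126, 125, 124, 132, 182, 322, 514, 646, 685, 687, 682, 681]
w29 -0.054 from hx -50: [243, 244, 246, 250, 253, 253, 251, 244, 231, 219, 262, 333, 388, 413, 422, 422, 423, 423, 423, 426, 426, 424, 425, 428, 429, 430, 431, 433, 433, 434, 434, 439, 439, 440, 437, 442, 444, 447, 445, 441, 426, 348, 245, 179, 148, 139, 134, 143, 186, 311, 482, 623, 677, 687, 689, 693]
w29 -0.01 from hx -50: [238, 230, 243, 294, 362, 395, 400, 401, 401, 385, 356, 358, 390, 420, 433, 434, 436, 438, 436, 435, 432, 435, 435, 431, 433, 432, 436, 435, 435, 436, 439, 441, 444, 450, 456, 461, 462, 462, 464, 464, 439, 352, 232, 149, 127, 124, 127, 145, 200, 327, 532, 667, 700, 705, 702, 699]
w29 0.01 from hx -50: [246, 239, 235, 276, 350, 398, 408, 412, 407, 384, 350, 354, 396, 429, 443, 444, 444, 442, 443, 440, 440, 438, 438, 439, 437, 439, 439, 443, 445, 446, 444, 446, 448, 451, 456, 458, 462, 464, 467, 467, 446, 367, 273, 216, 167, 134, 130, 144, 204, 330, 527, 649, 678, 676, 678, 678]
w29 0.054 from hx -50: [0, 0, 0, 0, 0, 0, 0, 0, 0, 0, 0, 0, 0, 0, 0, 0, 0, 0, 0, 0, 0, 0, 0, 0, 0, 0, 0, 0, 0, 0, 0, 0, 0, 0, 0, 0, 0, 0, 0, 0, 0, 0, 0, 0, 0, 0, 0, 0, 0, 0, 0, 0, 0, 0, 0, 0]
w29 0.058 from hx -50: [0, 0, 0, 0, 0, 0, 0, 0, 0, 0, 0, 0, 0, 0, 0, 0, 0, 0, 0, 0, 0, 0, 0, 0, 0, 0, 0, 0, 0, 0, 0, 0, 0, 0, 0, 0, 0, 0, 0, 0, 0, 0, 0, 0, 0, 0, 0, 0, 0, 0, 0, 0, 0, 0, 0, 0]
[282.35983309 133.7185364 ] [282.14271319 -20.53177492]
```

```bash
python3 - <<'E'
from h import *
def ext(n,k,z=.082):
    C,im=load(n+".npz"); f=cv2.GaussianBlur(im,(0,0),.8).astype(np.float32).sum(2)
    xs=np.arange(-.050,.060,.0005); u=np.array([proj(C,[*(HM+k*YD+x*XD),z]) for x in xs],np.float32)
    v=cv2.remap(f,u[None,:,0].copy(),u[None,:,1].copy(),cv2.INTER_LINEAR)[0]; d=np.gradient(v)
    def pk(a,b,s):
        i=np.nonzero((xs>=a)&(xs<=b))[0]; w=(s*d[i]).clip(0); j=w.argmax(); sl=slice(max(0,j-3),j+4); return (xs[i][sl]@w[sl])/w[sl].sum()*1e3
    print(n,k,"outer cover %.2f  bare seam %.2f  bare outer %.2f"%(pk(-.043,-.029,1),pk(-.003,.003,1),pk(.043,.056,-1)))
for k in (.05,.058,.062): ext("w5",k)
for k in (.05,.056,.06): ext("w26",k)
for k in (-.05,-.054,-.058,-.062): ext("w29",k)
ext("w5",-.06)
E
```

```text
w5 0.05 outer cover -31.76  bare seam -0.10  bare outer 46.45
w5 0.058 outer cover -31.52  bare seam -0.06  bare outer 46.31
w5 0.062 outer cover -31.41  bare seam -0.09  bare outer 46.37
w26 0.05 outer cover -38.93  bare seam -0.55  bare outer 46.31
w26 0.056 outer cover -39.03  bare seam -0.61  bare outer 46.07
w26 0.06 outer cover -38.98  bare seam -0.53  bare outer 46.39
w29 -0.05 outer cover -39.33  bare seam -0.08  bare outer 46.88
w29 -0.054 outer cover -39.10  bare seam -0.18  bare outer 46.54
w29 -0.058 outer cover -38.99  bare seam -0.53  bare outer 46.54
w29 -0.062 outer cover -38.91  bare seam -0.50  bare outer 46.84
w5 -0.06 outer cover -37.04  bare seam -0.13  bare outer 46.47
```

Emit:
{"api": "servo_tool", "payload": {
  "plan": [
    {"tx":0.02,"ty":-0.01,"tz":0,"wx":0,"wy":0,"wz":0,"gripper":0},
    {"tx":0.04,"ty":-0.019,"tz":0,"wx":0,"wy":0,"wz":0,"gripper":0},
    {"tx":0.045,"ty":-0.022,"tz":0,"wx":0,"wy":0,"wz":0,"gripper":0},
    {"tx":0.045,"ty":-0.022,"tz":0,"wx":0,"wy":0,"wz":0,"gripper":0},
    {"tx":0.045,"ty":-0.022,"tz":0,"wx":0,"wy":0,"wz":0,"gripper":0},
    {"tx":0.045,"ty":-0.022,"tz":0,"wx":0,"wy":0,"wz":0,"gripper":0},
    {"tx":0.045,"ty":-0.022,"tz":0,"wx":0,"wy":0,"wz":0,"gripper":0},
    {"tx":0.045,"ty":-0.022,"tz":0,"wx":0,"wy":0,"wz":0,"gripper":0},
    {"tx":0.04,"ty":-0.018,"tz":0,"wx":0,"wy":0,"wz":0,"gripper":0},
    {"tx":0.0245,"ty":-0.01,"tz":0,"wx":0,"wy":0,"wz":0,"gripper":0}
  ]
}}

```text
t: 38.7
position: [0.4973, 0.3187, 0.1853]
orientation: [[0.335, 0.942, 0.028], [0.942, -0.334, -0.008], [0.002, 0.029, -1.0]]
wrist_force: [0.4, 0.3, -1.6]
width: 0.266
grip_force: 79.1
```

Emit:
{"api": "servo_tool", "payload": {
  "plan": [
    {"tx":0,"ty":0,"tz":0,"wx":0,"wy":0,"wz":4.4,"gripper":0},
    {"tx":0,"ty":0,"tz":0,"wx":0,"wy":0,"wz":4.3,"gripper":0},
    {"tx":0,"ty":0,"tz":0,"wx":0,"wy":0,"wz":0,"gripper":0},
    {"tx":0,"ty":0,"tz":0,"wx":0,"wy":0,"wz":0,"gripper":0},
    {"tx":0,"ty":0,"tz":0,"wx":0,"wy":0,"wz":0,"gripper":0},
    {"tx":0,"ty":0,"tz":0,"wx":0,"wy":0,"wz":0,"gripper":0},
    {"tx":0,"ty":0,"tz":0,"wx":0,"wy":0,"wz":0,"gripper":0},
    {"tx":0,"ty":0,"tz":0,"wx":0,"wy":0,"wz":0,"gripper":0},
    {"tx":0,"ty":0,"tz":0,"wx":0,"wy":0,"wz":0,"gripper":0},
    {"tx":0,"ty":0,"tz":0,"wx":0,"wy":0,"wz":0,"gripper":0}
  ]
}}

```text
t: 39.7
position: [0.4986, 0.3145, 0.1852]
orientation: [[0.477, 0.879, 0.028], [0.879, -0.476, -0.01], [0.005, 0.029, -1.0]]
wrist_force: [0.9, -0.2, -2.2]
width: 0.265
grip_force: 79.1
```

```bash
cat >> h.py <<'E'
def dst(t):
    s=robot.state(); R=s["orientation"]; p=s["position"]; d=R.T@(np.array(t)-p); print("t %.2f"%s["t"],p.round(4),"to go (mm) tool",(d*1e3).round(2),"yaw",np.degrees(np.arctan2(R[1,1],R[0,1])).round(2),"F",s["wrist_force"].round(1))
E
python3 - <<'E'
from h import *
dst([.4988,.3150,.1850]); C,im=keep("w30")
# stand top edges in view: print saturation-jump columns at far rows using predicted corner pixels
th=np.radians(-28.4); X=np.array([np.cos(th),np.sin(th)]);Y=np.array([-X[1],X[0]]); S=np.array([.4977,.3156])
for a,b in ((-.042,.035),(.042,.035),(-.042,0),(.042,0),(-.042,.02),(.042,.02)): print(a,b,proj(C,[*(S+a*X+b*Y),.062]).round(1))
f=cv2.GaussianBlur(im,(0,0),.6).astype(int); 
r=int(proj(C,[*(S+.025*Y),.062])[1]); print(r,"R-B",(f[r,215:350,0]-f[r,215:350,2]).tolist(),"sum",f[r,215:350].sum(1).tolist())
E
```

```text
t 39.70 [0.4986 0.3145 0.1852] to go (mm) tool [ 0.49 -0.06  0.2 ] yaw -28.47 F [ 0.9 -0.2 -2.2]
-0.042 0.035 [233.5 158.7]
0.042 0.035 [322.9 158.3]
-0.042 0 [235.1 195.2]
0.042 0 [321.7 194.6]
-0.042 0.02 [234.2 174.7]
0.042 0.02 [322.4 174.1]
169 R-B [73, 74, 74, 73, 73, 72, 72, 72, 72, 73, 72, 71, 72, 72, 71, 70, 71, 78, 90, 103, 112, 114, 113, 114, 114, 113, 114, 114, 113, 113, 115, 116, 114, 115, 113, 113, 114, 116, 116, 116, 116, 116, 115, 116, 116, 116, 115, 116, 116, 116, 117, 117, 116, 117, 118, 118, 117, 118, 118, 117, 117, 118, 117, 116, 116, 118, 118, 117, 118, 119, 118, 118, 119, 118, 120, 119, 119, 120, 119, 119, 120, 119, 118, 118, 119, 119, 120, 120, 120, 119, 119, 118, 119, 119, 120, 119, 119, 120, 121, 120, 121, 119, 120, 119, 119, 117, 108, 94, 79, 73, 73, 73, 73, 73, 73, 72, 73, 73, 74, 73, 73, 73, 73, 72, 71, 72, 73, 72, 73, 74, 74, 74, 73, 73, 74] sum [346, 345, 346, 345, 344, 345, 342, 342, 337, 341, 345, 347, 348, 348, 349, 351, 351, 346, 338, 325, 319, 319, 322, 323, 319, 321, 322, 323, 326, 322, 322, 322, 324, 322, 326, 329, 325, 328, 327, 328, 325, 327, 329, 331, 328, 328, 332, 330, 330, 330, 329, 330, 331, 332, 330, 328, 330, 330, 330, 331, 332, 336, 335, 333, 333, 329, 331, 334, 333, 332, 334, 336, 334, 334, 336, 337, 338, 336, 337, 338, 337, 335, 334, 340, 335, 337, 339, 339, 339, 341, 340, 340, 341, 341, 342, 341, 343, 340, 338, 340, 341, 341, 342, 346, 347, 344, 347, 350, 354, 355, 356, 355, 357, 359, 359, 361, 356, 356, 357, 356, 356, 354, 356, 357, 355, 351, 350, 349, 353, 357, 358, 360, 359, 353, 355]
```

Emit:
{"api": "servo_tool", "payload": {
  "plan": [
    {"tx":0,"ty":-0.0006,"tz":0.012,"wx":0,"wy":0,"wz":0,"gripper":0},
    {"tx":0,"ty":-0.0004,"tz":0.012,"wx":0,"wy":0,"wz":0,"gripper":0},
    {"tx":0,"ty":-0.0004,"tz":0.012,"wx":0,"wy":0,"wz":0,"gripper":0},
    {"tx":0,"ty":-0.0004,"tz":0.012,"wx":0,"wy":0,"wz":0,"gripper":0},
    {"tx":0,"ty":-0.0004,"tz":0.012,"wx":0,"wy":0,"wz":0,"gripper":0},
    {"tx":0,"ty":-0.0003,"tz":0.012,"wx":0,"wy":0,"wz":0,"gripper":0},
    {"tx":0,"ty":-0.0003,"tz":0.012,"wx":0,"wy":0,"wz":0,"gripper":0},
    {"tx":0,"ty":-0.0002,"tz":0.008,"wx":0,"wy":0,"wz":0,"gripper":0},
    {"tx":0,"ty":0,"tz":0.003,"wx":0,"wy":0,"wz":0,"gripper":0},
    {"tx":0,"ty":0,"tz":0,"wx":0,"wy":0,"wz":0,"gripper":0}
  ]
}}

```text
t: 40.75
position: [0.4984, 0.315, 0.0896]
orientation: [[0.477, 0.879, 0.027], [0.879, -0.476, -0.01], [0.004, 0.029, -1.0]]
wrist_force: [-1.0, 0.2, -1.6]
width: 0.268
grip_force: 79.1
```

```bash
python3 - <<'E'
from h import *
dst([.4985,.3150,.0771])
E
```

```text
t 40.75 [0.4984 0.315  0.0896] to go (mm) tool [ 0.02 -0.28 12.49] yaw -28.47 F [-1.   0.2 -1.6]
```

No contact so far; I'll lower the last 12 mm gently.

Emit:
{"api": "servo_tool", "payload": {
  "plan": [
    {"tx":0,"ty":0,"tz":0.002,"wx":0,"wy":0,"wz":0,"gripper":0},
    {"tx":0,"ty":-0.0001,"tz":0.002,"wx":0,"wy":0,"wz":0,"gripper":0},
    {"tx":0,"ty":0,"tz":0.002,"wx":0,"wy":0,"wz":0,"gripper":0},
    {"tx":0,"ty":-0.0001,"tz":0.001,"wx":0,"wy":0,"wz":0,"gripper":0},
    {"tx":0,"ty":0,"tz":0.001,"wx":0,"wy":0,"wz":0,"gripper":0},
    {"tx":0,"ty":0,"tz":0.001,"wx":0,"wy":0,"wz":0,"gripper":0},
    {"tx":0,"ty":-0.0001,"tz":0.001,"wx":0,"wy":0,"wz":0,"gripper":0},
    {"tx":0,"ty":0,"tz":0.001,"wx":0,"wy":0,"wz":0,"gripper":0},
    {"tx":0,"ty":0,"tz":0,"wx":0,"wy":0,"wz":0,"gripper":0},
    {"tx":0,"ty":0,"tz":0,"wx":0,"wy":0,"wz":0,"gripper":0}
  ]
}}

```text
t: 41.75
position: [0.4987, 0.3151, 0.0791]
orientation: [[0.476, 0.879, 0.028], [0.879, -0.476, -0.01], [0.005, 0.029, -1.0]]
wrist_force: [-0.6, -0.8, -1.8]
width: 0.263
grip_force: 79.1
```

```bash
python3 - <<'E'
from h import *
dst([.4985,.3150,.0771])
E
```

```text
t 41.75 [0.4987 0.3151 0.0791] to go (mm) tool [-0.2  -0.13  1.99] yaw -28.46 F [-0.6 -0.8 -1.8]
```

Emit:
{"api": "servo_tool", "payload": {
  "plan": [
    {"tx":0,"ty":-0.0001,"tz":0.0005,"wx":0,"wy":0,"wz":0,"gripper":0},
    {"tx":0,"ty":0,"tz":0.0005,"wx":0,"wy":0,"wz":0,"gripper":0},
    {"tx":0,"ty":0,"tz":0.0005,"wx":0,"wy":0,"wz":0,"gripper":0},
    {"tx":0,"ty":0,"tz":0.0005,"wx":0,"wy":0,"wz":0,"gripper":0},
    {"tx":0,"ty":0,"tz":0.0005,"wx":0,"wy":0,"wz":0,"gripper":0},
    {"tx":0,"ty":0,"tz":0.0005,"wx":0,"wy":0,"wz":0,"gripper":0},
    {"tx":0,"ty":0,"tz":0,"wx":0,"wy":0,"wz":0,"gripper":0},
    {"tx":0,"ty":0,"tz":0,"wx":0,"wy":0,"wz":0,"gripper":0},
    {"tx":0,"ty":0,"tz":0,"wx":0,"wy":0,"wz":0,"gripper":0},
    {"tx":0,"ty":0,"tz":0,"wx":0,"wy":0,"wz":0,"gripper":0}
  ]
}}

```text
t: 42.75
position: [0.4987, 0.3154, 0.0766]
orientation: [[0.477, 0.879, 0.028], [0.879, -0.476, -0.009], [0.005, 0.029, -1.0]]
wrist_force: [-2.5, -0.5, 4.2]
width: 0.267
grip_force: 79.8
```

```bash
python3 - <<'E'
from h import *
dst([.4985,.3150,.0771])
E
```

```text
t 42.75 [0.4987 0.3154 0.0766] to go (mm) tool [-0.43  0.   -0.5 ] yaw -28.47 F [-2.5 -0.5  4.2]
```

Emit:
{"api": "servo_tool", "payload": {
  "plan": [
    {"tx":0,"ty":0,"tz":-0.0005,"wx":0,"wy":0,"wz":0,"gripper":0.3},
    {"tx":0,"ty":0,"tz":0,"wx":0,"wy":0,"wz":0,"gripper":0.35},
    {"tx":0,"ty":0,"tz":0,"wx":0,"wy":0,"wz":0,"gripper":0.45},
    {"tx":0,"ty":0,"tz":0,"wx":0,"wy":0,"wz":0,"gripper":0.6},
    {"tx":0,"ty":0,"tz":0,"wx":0,"wy":0,"wz":0,"gripper":0.8},
    {"tx":0,"ty":0,"tz":0,"wx":0,"wy":0,"wz":0,"gripper":1},
    {"tx":0,"ty":0,"tz":0,"wx":0,"wy":0,"wz":0,"gripper":1},
    {"tx":0,"ty":0,"tz":0,"wx":0,"wy":0,"wz":0,"gripper":1},
    {"tx":0,"ty":0,"tz":0,"wx":0,"wy":0,"wz":0,"gripper":1},
    {"tx":0,"ty":0,"tz":0,"wx":0,"wy":0,"wz":0,"gripper":1}
  ]
}}

```text
t: 43.75
position: [0.4986, 0.3152, 0.0766]
orientation: [[0.476, 0.879, 0.028], [0.879, -0.476, -0.01], [0.005, 0.029, -1.0]]
wrist_force: [0.7, 0.1, -0.3]
width: 0.998
grip_force: 0.0
```

Emit:
{"api": "servo_tool", "payload": {
  "plan": [
    {"tx":0,"ty":0,"tz":-0.01,"wx":0,"wy":0,"wz":0,"gripper":1},
    {"tx":0,"ty":0,"tz":-0.015,"wx":0,"wy":0,"wz":0,"gripper":1},
    {"tx":0,"ty":0,"tz":-0.02,"wx":0,"wy":0,"wz":0,"gripper":1},
    {"tx":0,"ty":0,"tz":-0.025,"wx":0,"wy":0,"wz":0,"gripper":1},
    {"tx":0,"ty":0,"tz":-0.025,"wx":0,"wy":0,"wz":0,"gripper":1},
    {"tx":0,"ty":0,"tz":-0.025,"wx":0,"wy":0,"wz":0,"gripper":1},
    {"tx":0,"ty":0,"tz":0,"wx":0,"wy":0,"wz":0,"gripper":1},
    {"tx":0,"ty":0,"tz":0,"wx":0,"wy":0,"wz":0,"gripper":1},
    {"tx":0,"ty":0,"tz":0,"wx":0,"wy":0,"wz":0,"gripper":1},
    {"tx":0,"ty":0,"tz":0,"wx":0,"wy":0,"wz":0,"gripper":1}
  ]
}}

```text
t: 44.75
position: [0.4943, 0.3158, 0.195]
orientation: [[0.477, 0.879, 0.025], [0.879, -0.476, -0.011], [0.002, 0.028, -1.0]]
wrist_force: [0.1, -0.6, -0.1]
width: 0.999
grip_force: 0.0
```

```bash
python3 - <<'E'
from h import *
dst([.4985,.3150,.18]); C,im=keep("w31")
h=cv2.cvtColor(im,cv2.COLOR_RGB2HSV); m=cv2.inRange(h,(4,205,60),(18,255,255)); c=big(m); print("handle",cv2.boundingRect(c),cv2.contourArea(c),rect(C,c,.116))
g=cv2.inRange(h,(0,0,30),(180,60,95)); 
for z in (.068,.116): print(proj(C,[.4977,.3156,z]))
r=int(proj(C,[.4977,.3156,.068])[1])-8; f=im.astype(int); print(r,(f[r,230:345].max(1)-f[r,230:345].min(1)).tolist())
E
```

```text
t 44.75 [0.4943 0.3158 0.195 ] to go (mm) tool [ 1.26  3.69 15.07] yaw -28.46 F [ 0.1 -0.6 -0.1]
handle (268, 179, 33, 43) 1146.0 ((499.2158203125, 319.6993103027344), (35.994178771972656, 26.92974090576172), 61.25218963623047)
[283.23862379 192.75294746]
[284.85270096 205.43173992]
184 [65, 66, 64, 65, 66, 65, 64, 59, 57, 60, 74, 92, 96, 95, 99, 98, 95, 96, 94, 95, 92, 93, 92, 91, 91, 83, 53, 17, 2, 2, 0, 1, 3, 2, 1, 1, 2, 4, 6, 35, 66, 83, 93, 98, 103, 98, 97, 103, 103, 99, 102, 94, 101, 103, 102, 102, 99, 102, 102, 104, 103, 100, 101, 98, 103, 96, 83, 54, 20, 2, 2, 1, 0, 1, 1, 1, 2, 2, 7, 40, 82, 95, 99, 100, 95, 99, 97, 99, 100, 96, 96, 97, 101, 94, 90, 75, 68, 67, 64, 66, 68, 67, 68, 66, 65, 67, 65, 66, 65, 65, 67, 65, 66, 66, 66]
```

```bash
python3 -c "
from h import *
print(robot.job_done())"
```

```text
the job is handed in; nothing more can be done
None
```

The cover is parted to about 7 mm at both ends by camera estimate (roughly 6.7–7.7 mm, pressed left, right, left, right), the wedge is back upright in its stand and released, and the job is handed in at about 45 s; I measured only the wrist's net force and never the force on each half, so the 20 N limit is not confirmed.

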